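# Set up a filtration station and clamp it

## Task

Set up the filtration station: lay the vial rack on the sloped deck so that it slides fully home into the low corner, and then turn the deck's clamp knob clockwise until it clicks over. Plug every cartridge that is there fully home into a socket of the manifold and then click over the knob beside that socket; leave the knobs of empty sockets open, and leave the bottles, beaker and steel block standing where they are.

Things in the scene. Friction and masses are not known exactly. Their poses are not given: they have to be found in the camera images.
- rack: Vial rack: grey base 80 (own x) x 136 (own y) x 12 mm; grip rib along y in its middle, 14 thick (x), 50 long, its top 53 above the underside; three capped amber vials across each end at y = +-38, 39 high over the underside. Origin: centre of the underside. 0.3 kg. The same when turned half round.
- deck: Slippery aluminium deck on a stand. Origin: on its surface in the low corner where two steel fences (12 mm high, 8 thick) meet; x (137 mm long) and y (187) run uphill along the fences, each about 0.38 rad steep; z square to the surface. The rack lies with its long side along y; home its origin is at x 40, y 68, z 0. Set down 20 to 30 mm uphill on both axes, it slides home by itself.
- deck_knob (a joint): Knob angle (rad), growing clockwise seen from above. 0: open. The detent resists up to 0.16 N m (most near 0.3); past 0.6 it snaps on and clicks to rest at 1.2 (clamped); stop at 1.35. Let go before 0.6 it springs back. Stands outside the deck's y = 0 fence; clamped, its tongue lies over the rack's end, and would be in the way of a rack not yet home.
- deck_knob_grip (a point): Point to grip on the deck knob's vertical axis; z up. Black grip bar 54 mm long (own x), 16 thick (y), from 22 below this point, where a disc of 52 dia begins, to 14 above it. A steel tongue under the disc reaches 56 from the axis along +x.
- cart0: Filter cartridge, all alike, one may be absent. Foot: steel block plug 46 (own x) x 36 (y) x 24 mm high; over it a white flange 64 x 50 x 10; on top a grip rib 40 (x) x 18 thick (y) x 32 high; 66 high in all. Stands upright. Origin: centre of the underside; z up. 0.25 kg. The same when turned half round; fits any socket.
- cart1: Filter cartridge, all alike, one may be absent. Foot: steel block plug 46 (own x) x 36 (y) x 24 mm high; over it a white flange 64 x 50 x 10; on top a grip rib 40 (x) x 18 thick (y) x 32 high; 66 high in all. Stands upright. Origin: centre of the underside; z up. 0.25 kg. The same when turned half round; fits any socket.
- cart2: Filter cartridge, all alike, one may be absent. Foot: steel block plug 46 (own x) x 36 (y) x 24 mm high; over it a white flange 64 x 50 x 10; on top a grip rib 40 (x) x 18 thick (y) x 32 high; 66 high in all. Stands upright. Origin: centre of the underside; z up. 0.25 kg. The same when turned half round; fits any socket.
- socket0 (a point): Mouth centre of socket0 in the aluminium manifold (150 x 270 x 40 mm high), z up. Hole 48 (own x) x 38 (y), 30 deep, edges bevelled 2. Cartridge home: flange on the manifold, origin 24 below this point. Its knob0 stands 80 away along +x; the sockets are 85 apart along y.
- knob0 (a joint): Knob angle (rad), growing clockwise seen from above. 0: open. The detent resists up to 0.16 N m (most near 0.3); past 0.6 it snaps on and clicks to rest at 1.2 (clamped); stop at 1.35. Let go before 0.6 it springs back. Clamped, its tongue lies over the flange edge (4 mm above) of the cartridge in socket0; open it is clear of the socket.
- knob0_grip (a point): Point to grip on the axis of knob0, 52 mm above the manifold's top; shape and axes as for deck_knob_grip.
- socket1 (a point): Mouth centre of socket1 in the aluminium manifold (150 x 270 x 40 mm high), z up. Hole 48 (own x) x 38 (y), 30 deep, edges bevelled 2. Cartridge home: flange on the manifold, origin 24 below this point. Its knob1 stands 80 away along +x; the sockets are 85 apart along y.
- knob1 (a joint): Knob angle (rad), growing clockwise seen from above. 0: open. The detent resists up to 0.16 N m (most near 0.3); past 0.6 it snaps on and clicks to rest at 1.2 (clamped); stop at 1.35. Let go before 0.6 it springs back. Clamped, its tongue lies over the flange edge (4 mm above) of the cartridge in socket1; open it is clear of the socket.
- knob1_grip (a point): Point to grip on the axis of knob1, 52 mm above the manifold's top; shape and axes as for deck_knob_grip.
- socket2 (a point): Mouth centre of socket2 in the aluminium manifold (150 x 270 x 40 mm high), z up. Hole 48 (own x) x 38 (y), 30 deep, edges bevelled 2. Cartridge home: flange on the manifold, origin 24 below this point. Its knob2 stands 80 away along +x; the sockets are 85 apart along y.
- knob2 (a joint): Knob angle (rad), growing clockwise seen from above. 0: open. The detent resists up to 0.16 N m (most near 0.3); past 0.6 it snaps on and clicks to rest at 1.2 (clamped); stop at 1.35. Let go before 0.6 it springs back. Clamped, its tongue lies over the flange edge (4 mm above) of the cartridge in socket2; open it is clear of the socket.
- knob2_grip (a point): Point to grip on the axis of knob2, 52 mm above the manifold's top; shape and axes as for deck_knob_grip.
- jar_a: Bystander: small white bottle, 38 dia x 65, between manifold and deck (sizes in mm). Origin: centre of its underside. Leave it standing where it is.
- jar_b: Bystander: amber bottle, 48 dia x 75, at the left, beside the beaker (sizes in mm). Origin: centre of its underside. Leave it standing where it is.
- jar_c: Bystander: plain white bottle, 36 dia x 60, among the cartridges (sizes in mm). Origin: centre of its underside. Leave it standing where it is.
- jar_d: Bystander: white bottle, 44 dia x 70, at the front right (sizes in mm). Origin: centre of its underside. Leave it standing where it is.
- beaker: Bystander: glass beaker, 68 dia x 80, at the left (sizes in mm). Origin: centre of its underside. Leave it standing where it is.
- block: Bystander: steel block 70 x 45 x 30, at the far right (sizes in mm). Origin: centre of its underside. Leave it standing where it is.
Things that resemble listed ones, but are neither listed nor needed, are in the scene too. Several things have the shape of the rack; the one meant has the colours described above.

How it is judged:
On the way, in this order (a step that is already met when the one before it is completed fails the run):
1. the rack lies home in the low corner of the deck (x of rack in the frame of deck between 0.035 and 0.044 m and y of rack in the frame of deck between 0.063 and 0.072 m and z of rack in the frame of deck between -0.004 and 0.004 m and angle between the z axis of rack and the z axis of deck, either way round below 0.06 rad and angle between the y axis of rack and the y axis of deck, either way round below 0.06 rad), for 0.2 s.
2. the deck knob has clicked over (value of joint deck_knob above 1.05 rad), for 0.2 s.
At the end, for the whole second after the job is handed in: Rack flat on the deck, against both fences (4 mm), long side along y; every cartridge present in a socket, flange down (3 mm), centred (4 mm); deck knob and knobs of filled sockets clicked over (above 1.05 rad), knobs of empty sockets open (below 0.3 rad); all at rest (all of step 1 and value of joint deck_knob above 1.05 rad and linear speed of each of rack, cart0, cart1, cart2 below 0.02 m/s and ((horizontal distance between cart0 and socket0 below 0.004 m and z of cart0 in the frame of socket0 below -0.021 m and angle between cart0's own z axis and vertical below 0.06 rad) or (horizontal distance between cart0 and socket1 below 0.004 m and z of cart0 in the frame of socket1 below -0.021 m and angle between cart0's own z axis and vertical below 0.06 rad) or (horizontal distance between cart0 and socket2 below 0.004 m and z of cart0 in the frame of socket2 below -0.021 m and angle between cart0's own z axis and vertical below 0.06 rad)) and ((horizontal distance between cart1 and socket0 below 0.004 m and z of cart1 in the frame of socket0 below -0.021 m and angle between cart1's own z axis and vertical below 0.06 rad) or (horizontal distance between cart1 and socket1 below 0.004 m and z of cart1 in the frame of socket1 below -0.021 m and angle between cart1's own z axis and vertical below 0.06 rad) or (horizontal distance between cart1 and socket2 below 0.004 m and z of cart1 in the frame of socket2 below -0.021 m and angle between cart1's own z axis and vertical below 0.06 rad)) and ((horizontal distance between cart2 and socket0 below 0.004 m and z of cart2 in the frame of socket0 below -0.021 m and angle between cart2's own z axis and vertical below 0.06 rad) or (horizontal distance between cart2 and socket1 below 0.004 m and z of cart2 in the frame of socket1 below -0.021 m and angle between cart2's own z axis and vertical below 0.06 rad) or (horizontal distance between cart2 and socket2 below 0.004 m and z of cart2 in the frame of socket2 below -0.021 m and angle between cart2's own z axis and vertical below 0.06 rad)) and (value of joint knob0 above 1.05 rad or not (horizontal distance between any of cart0, cart1, cart2 and socket0 below 0.025 m)) and (value of joint knob0 below 0.3 rad or horizontal distance between any of cart0, cart1, cart2 and socket0 below 0.025 m) and (value of joint knob1 above 1.05 rad or not (horizontal distance between any of cart0, cart1, cart2 and socket1 below 0.025 m)) and (value of joint knob1 below 0.3 rad or horizontal distance between any of cart0, cart1, cart2 and socket1 below 0.025 m) and (value of joint knob2 above 1.05 rad or not (horizontal distance between any of cart0, cart1, cart2 and socket2 below 0.025 m)) and (value of joint knob2 below 0.3 rad or horizontal distance between any of cart0, cart1, cart2 and socket2 below 0.025 m)); the robot touches nothing.
It fails at once if a manifold knob is clicked over although its socket is empty ((value of joint knob0 above 0.95 rad and not (horizontal distance between any of cart0, cart1, cart2 and socket0 below 0.025 m)) or (value of joint knob1 above 0.95 rad and not (horizontal distance between any of cart0, cart1, cart2 and socket1 below 0.025 m)) or (value of joint knob2 above 0.95 rad and not (horizontal distance between any of cart0, cart1, cart2 and socket2 below 0.025 m))).
It fails at once if a bottle, the beaker or the steel block is pushed more than 60 mm or tipped over (distance of any of jar_a, jar_b, jar_c, jar_d, beaker, block from where it was at the start of the episode above 0.06 m or angle between any of jar_a, jar_b, jar_c, jar_d, beaker, block's own z axis and vertical above 0.6 rad).
Of cart0, cart1, cart2 only 2 to 3 are there at a start; the rules pass over those that are not, and their reading is None.
At some moment in a run one of rack, cart0, cart1, cart2 may be knocked a few centimetres aside while the robot is not near it.
It also fails if it takes over 210 s, if anything falls off the work surface, if the arm or the gripper's body presses on something with over 40 N, if the wrist force passes 120 N, or if a joint passes its speed limit or range.

## Robot

A 6-joint arm with a two-finger parallel gripper is mounted at the origin on the work surface. World frame = base frame: x ahead of the robot, y to its left, z up, the work surface at z = 0. Lengths are in m, angles in rad, forces in N, time in s.
With the tool pointing down it reaches from about 0.3 to 0.75 m from the base axis. Payload 8.5 kg.
Tool frame: the origin (TCP) lies at the centre of the arm's flange, where the gripper is bolted on; the fingertips stand 173 mm ahead of it and the grasp point (between the pads) lies 155 mm ahead of it (tips_ahead is the z of the fingertips in the tool frame, in m); z points along the fingers, y is the direction in which the jaws open and shut (so a half turn about z gives the same grasp; the last joint's range is limited). The gripper opens to 85 mm and grips with 20 to 120 N. Pads are 22 mm wide; open, the fingers measure 114 mm over their backs; the gripper's body (76 mm by 85 mm) begins 54 mm behind the grasp point. The pads swing forward as they close: fully open they stand 13 mm farther back than shut.
Start: joints at [-1.345, 0.381, 1.297, -0, 1.464, -0.215], TCP at [0.235, -0.497, 0.405] pointing down, gripper open.
Joint ranges: [-3.11, 3.11], [-0.89, 2.33], [0.22, 2.48], [-1.42, 4.56], [0.17, 2.85], [-2.88, 2.88]. Speed limits (rad/s): [2.39, 2.39, 3.14, 3.14, 3.14, 3.14].

## Interface

Orientations are given as a rotation vector (axis times angle).
In Python, from bench import * gives the robot as it stands.
- The arm moves only by the tool apply_moves, never from a script. Its argument "plan" is a list of rows, each a list of 7 numbers: the shift along the tool's x, y, z in m, then the turn, a rotation vector about the tool's x, y, z in degrees, then the finger opening in m, from 0 to 0.0854. In form: [[dx, dy, dz, ax, ay, az, hand], ...]. A call has 1 to 12 rows; each row is the pose to reach, as a shift and turn from the pose commanded when the call began, along the tool's axes at that moment; what a row does not reach only later rows make up. A row lasts 1/8 s, in which the tool goes at most 62.5 mm and 10.7 degrees, less where a joint would pass 70% of its speed; a pose out of reach is approached as far as the arm can. A call with a gripper value outside its range is refused whole. The fingers move at their own pace and stop on an object; "squeeze" is the grip in N (left out, the last holds). Time passes only in rows, so rows that repeat a pose let the fingers close. It gives the time, the measured TCP pose, the force and the opening at its end, in the units of the state.
- sense(): the state, without advancing time (a new reading comes with each control period).
- snapshot(name): name is "scene" or "top"; returns the picture (384x512x3 uint8, red, green, blue); there is no depth.
- camera_info(name): a dict with "intrinsics" (3x3 intrinsics, pixels), "dist" ([k1, k2, p1, p2, k3] as OpenCV has them; the pictures are not rectified), "view" (4x4, takes a point from world to camera coordinates). Camera axes: x right, y up, looking along -z (the intrinsics and any distortion apply to the point x, -y, -z); pixel columns grow to the right and rows downward; lengths in m; the calibration is good to about 2 mm. A picture is of the moment at which its call begins. camera_info takes no time and is no camera call.
- sign_off(): hands the job in, once; it reports no verdict.
Trained networks look in the newest picture that a camera, given by its name, has taken for a name from the list of things; names that differ only in an ending like _2 or _b are one class to them, and where a whole thing is asked for, a point or a joint stands for the part that bears it (a point fixed in the world has none). Each returns a list of dicts, best first, with "p" (0 to 1); they miss things now and then, are a little off and sometimes report something else, mostly with a low value. They report only what shows in the picture. A call takes as long as a camera call. They do not tell look-alikes from the thing itself.
- search_frame(target, camera): "rect" ([left, top, right, bottom] in pixels, round what is visible of it).
- outline_of(target, camera): "mask" (384x512 bool, what is visible of it) and "rect" ([left, top, right, bottom] in pixels, round what is visible of it).
The state is a dict: "clock": time; "joints": joint angles; "qd": joint speeds; "tau": joint torques, N m; "eef_pos": TCP position; "eef_rot": TCP orientation; "ft_force": force on the tool from outside, world axes, zero at the start; "torque": the same for the moment, N m; "opening": finger opening in m.
Only numpy, scipy, OpenCV 4.12 (cv2) and the standard library are available. Lean on these libraries where they do the work, as an engineer would, in place of code of your own. Each camera call takes 0.05 s, during which the arm holds its last target.

## Working session

There is one attempt and no reset: what is moved stays moved. The work goes in short steps, Python scripts to look and compute and a tool call to move; the robot and the scene stay as the last step left them, time stands still between calls to the robot, and variables do not carry over. Pictures are saved under pics/ and viewed, and the job is handed in when it is done.

Besides the shell and the picture viewer there is one more tool, called after "Call:" by a JSON object that holds its "method" and its "body", one argument or row to a line. apply_moves: Moves the arm, as the interface text tells. Its arguments: {"type":"object","properties":{"plan":{"type":"array"},"squeeze":{"type":"number"}},"required":["plan"]}

```bash
ls; mkdir -p pics; python3 - <<'E'
from bench import *
import cv2
s=sense();print(s)
for n in ("scene","top"):
    im=snapshot(n);cv2.imwrite(f"pics/{n}0.png",cv2.resize(im[:,:,::-1],(800,600),interpolation=cv2.INTER_CUBIC))
    c=camera_info(n);print(n,c)
E
```

```text
pics
{'clock': 0.0, 'joints': array([-1.34526230e+00,  3.81175251e-01,  1.29827556e+00, -4.25879229e-05,
        1.46360117e+00, -2.15333205e-01]), 'qd': array([-0.00065231, -0.00024327,  0.00024887,  0.0003965 , -0.00158897,
       -0.00226585]), 'tau': array([-4.28009826e-04, -4.48461199e+01, -2.31282806e+01, -2.49415070e-04,
        4.70202984e-03,  3.01259126e-05]), 'eef_pos': array([ 0.23466361, -0.49736538,  0.40411775]), 'eef_rot': array([-3.06414933e+00, -6.86605914e-01,  7.81621860e-05]), 'ft_force': array([-0.20792788, -0.08467025, -0.32771521]), 'torque': array([0.06184247, 0.03403293, 0.00409243]), 'opening': 0.08519109218771592}
scene {'intrinsics': array([[464.01974835,   0.        , 258.13328512],
       [  0.        , 464.01974835, 192.40737338],
       [  0.        ,   0.        ,   1.        ]]), 'dist': array([-0.18172132,  0.        ,  0.        ,  0.        ,  0.        ]), 'view': array([[ 0.28089073,  0.95973482, -0.00307741, -0.0567154 ],
       [-0.56130781,  0.16688019,  0.81060752,  0.22818319],
       [ 0.77848182, -0.22596476,  0.58558175, -1.84060079],
       [ 0.        ,  0.        ,  0.        ,  1.        ]])}
top {'intrinsics': array([[361.67329137,   0.        , 250.59955313],
       [  0.        , 361.67329137, 191.79300839],
       [  0.        ,   0.        ,   1.        ]]), 'dist': array([-0.02812247,  0.        ,  0.        ,  0.        ,  0.        ]), 'view': array([[ 0.00610948, -0.99949445,  0.03120139, -0.09331484],
       [ 0.98957723,  0.01053219,  0.14361746, -0.48838761],
       [-0.14387348,  0.02999875,  0.98914129, -1.28610602],
       [ 0.        ,  0.        ,  0.        ,  1.        ]])}
```

View pics/scene0.png

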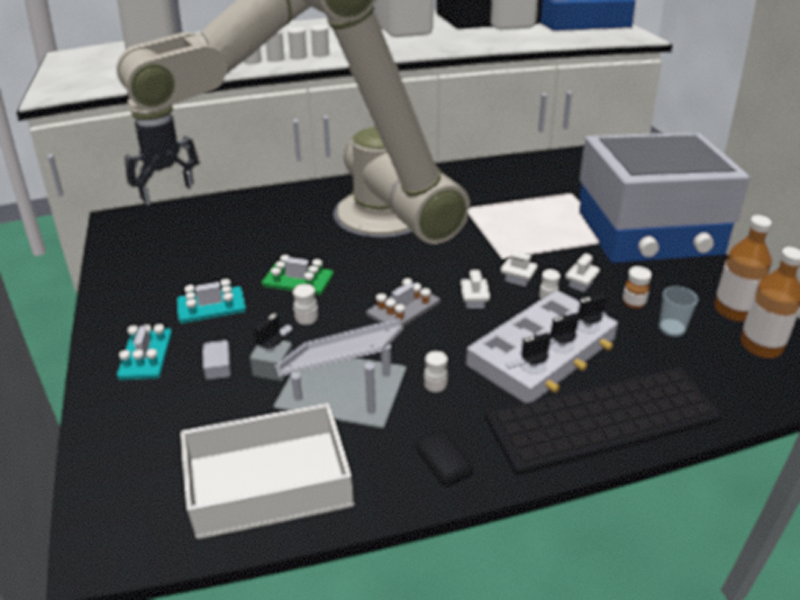

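View pics/top0.png

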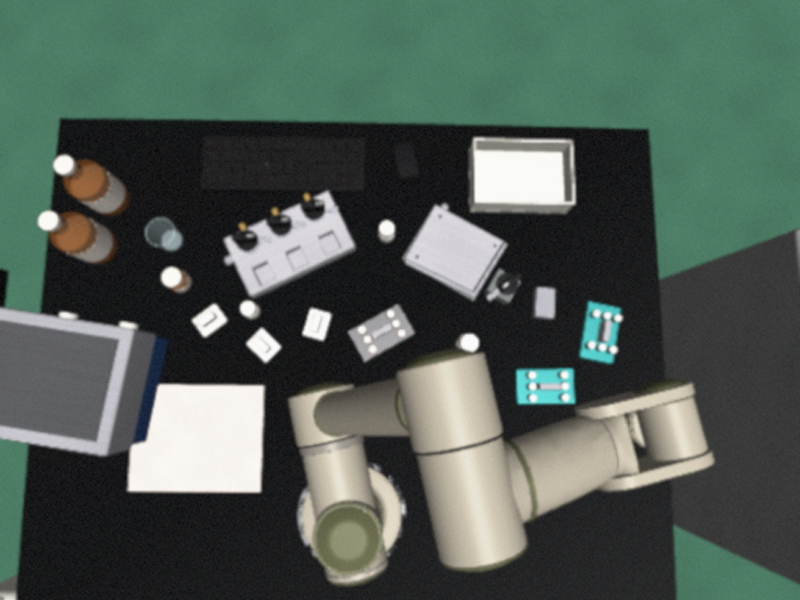

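```bash
cat > h.py <<'E'
from bench import *
import cv2, numpy as np
from scipy.spatial.transform import Rotation as R
from scipy.optimize import minimize, least_squares
def cam(n):
    c=camera_info(n);V=np.array(c['view']);F=np.diag([1,-1,-1.])
    return np.array(c['intrinsics']),np.array(c['dist']),F@V[:3,:3],F@V[:3,3]
def proj(n,P):
    K,d,Rm,t=cam(n)
    return cv2.projectPoints(np.asarray(P,float).reshape(-1,1,3),cv2.Rodrigues(Rm)[0],t,K,d)[0].reshape(-1,2)
def back(n,uv,z):
    K,d,Rm,t=cam(n)
    x=cv2.undistortPoints(np.asarray(uv,float).reshape(-1,1,2),K,d).reshape(-1,2)
    D=np.c_[x,np.ones(len(x))]@Rm; o=-Rm.T@t
    return o+D*((z-o[2])/D[:,2])[:,None]
def tri(us,ut):
    L=[]
    A=[];b=[]
    for n,uv in (("scene",us),("top",ut)):
        p0=back(n,uv,0.)[0];p1=back(n,uv,.2)[0];d=(p1-p0)/np.linalg.norm(p1-p0)
        M=np.eye(3)-np.outer(d,d);A.append(M);b.append(M@p0)
    x,*_=np.linalg.lstsq(np.vstack(A),np.hstack(b),rcond=None)
    r=[np.linalg.norm(A[i]@x-b[i]) for i in (0,1)]
    return x,r
def box(x0,x1,y0,y1,z0,z1):
    return np.array([[x,y,z] for x in(x0,x1) for y in(y0,y1) for z in(z0,z1)])
def cyl(r,z0,z1,cx=0,cy=0):
    a=np.arange(16)*np.pi/8
    return np.array([[cx+r*np.cos(t),cy+r*np.sin(t),z] for t in a for z in(z0,z1)])
CART=[box(-.023,.023,-.018,.018,0,.024),box(-.032,.032,-.025,.025,.024,.034),box(-.02,.02,-.009,.009,.034,.066)]
RACK=[box(-.04,.04,-.068,.068,0,.012),box(-.007,.007,-.025,.025,.012,.053)]
SS=4
def sil(n,parts,Rm,t,win=None):
    m=np.zeros((384*SS,512*SS),np.uint8)
    for p in parts:
        uv=proj(n,p@Rm.T+t); 
        h=cv2.convexHull(((uv+.5)*SS*16).astype(np.int32)); cv2.fillConvexPoly(m,h,1,shift=4)
    return cv2.resize(m.astype(np.float32),(512,384),interpolation=cv2.INTER_AREA)
def crop(n,im,x0,y0,x1,y1,f,name):
    c=im[y0:y1,x0:x1,::-1];c=cv2.resize(c,None,fx=f,fy=f,interpolation=cv2.INTER_CUBIC);cv2.imwrite(f"pics/{name}.png",c)
E
python3 - <<'E'
from h import *
S=snapshot("scene");T=snapshot("top");np.savez("im0.npz",S=S,T=T)
crop("s",S,160,155,410,265,3.2,"s1");crop("t",T,115,115,345,240,3.4,"t1")
E
```

```text
(no output)
```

View pics/s1.png

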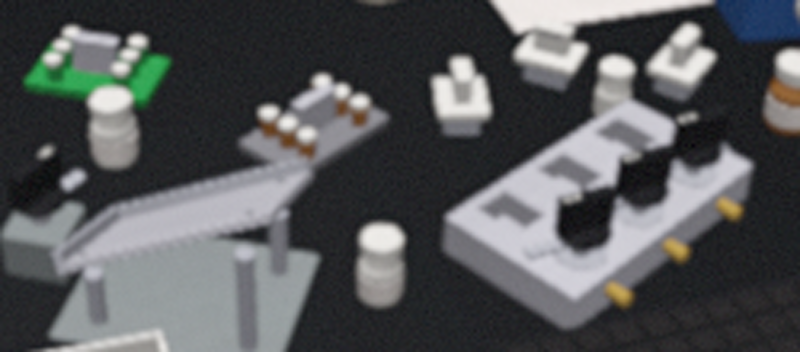

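View pics/t1.png

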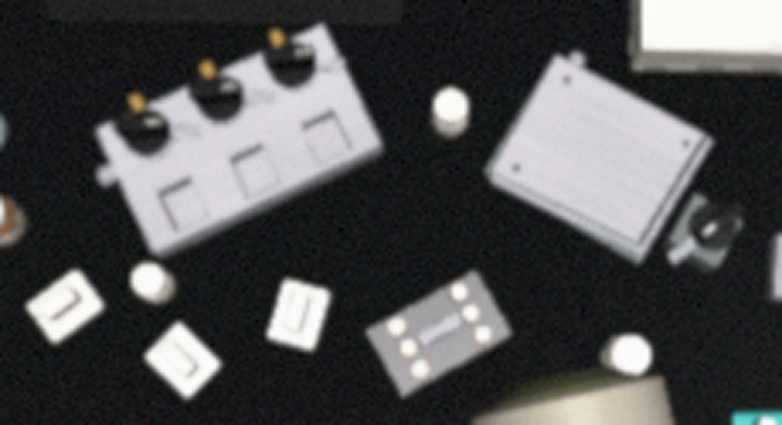

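```bash
python3 - <<'E'
from h import *
import pickle
out={}
for c in("scene","top"):
    snapshot(c)
    for t in("cart0","rack","knob0","deck","deck_knob"):
        r=outline_of(t,c);out[c,t]=r
        for q in r: print(c,t,round(q['p'],2),[round(float(v),1) for v in q['rect']],q['mask'].sum())
pickle.dump(out,open("masks.pkl","wb"))
print(sense()['clock'])
E
```

```text
scene cart0 0.86 [322.0, 164.6, 344.4, 184.6] 337
scene cart0 0.49 [296.0, 172.3, 311.8, 194.0] 284
scene cart0 0.3 [271.5, 226.1, 286.9, 252.2] 310
scene rack 0.88 [78.5, 208.1, 110.2, 241.2] 794
scene rack 0.72 [236.7, 176.0, 282.8, 207.3] 715
scene rack 0.67 [398.9, 172.1, 410.9, 196.6] 313
scene rack 0.61 [114.7, 176.5, 159.0, 206.0] 829
scene rack 0.56 [169.4, 164.5, 211.5, 188.2] 681
scene knob0 0.71 [372.8, 192.2, 387.7, 210.2] 316
scene knob0 0.68 [322.7, 214.9, 348.6, 234.4] 392
scene knob0 0.51 [353.1, 201.0, 371.7, 225.0] 298
scene knob0 0.34 [190.7, 185.4, 203.3, 207.3] 278
scene deck 0.59 [176.6, 202.7, 258.0, 239.8] 1162
scene deck 0.33 [188.0, 186.4, 204.0, 206.3] 331
scene deck_knob 0.69 [161.4, 200.5, 189.0, 223.5] 371
top cart0 0.72 [156.3, 213.4, 183.0, 231.1] 262
top cart0 0.63 [193.1, 197.6, 212.4, 220.4] 236
top cart0 0.57 [125.4, 192.0, 146.5, 214.1] 235
top rack 0.92 [371.5, 193.4, 395.2, 234.1] 766
top rack 0.87 [330.8, 238.6, 369.4, 259.3] 836
top rack 0.76 [225.7, 195.5, 264.6, 228.4] 782
top knob0 0.78 [150.3, 146.8, 172.0, 165.5] 196
top knob0 0.64 [172.7, 134.4, 191.3, 152.4] 200
top knob0 0.48 [192.3, 126.3, 215.3, 141.8] 221
top deck 0.68 [254.4, 131.3, 320.6, 188.2] 2128
top deck 0.37 [149.3, 145.0, 173.8, 162.6] 203
top deck_knob 0.48 [313.2, 172.5, 333.5, 191.4] 208
0.8
```

```bash
cat >> h.py <<'E'
def soft(im,lo=45,hi=95):
    g=cv2.GaussianBlur(im,(0,0),.6).astype(float).mean(2); return np.clip((g-lo)/(hi-lo),0,1)
def fit(parts,ims,rois,x0,z=0.,lo=45,hi=95,steps=(.015,.015,.4)):
    M={n:soft(ims[n],lo,hi) for n in rois}
    def cost(p):
        Rm=R.from_euler('z',p[2]).as_matrix();c=0
        for n,(a,b,cc,d) in rois.items():
            s=cv2.GaussianBlur(sil(n,parts,Rm,np.array([p[0],p[1],z])),(0,0),.8)
            c+=((s-M[n])[b:d,a:cc]**2).sum()
        return c
    best=None
    for yaw in np.linspace(0,np.pi,5)[:-1] if len(x0)==2 else [x0[2]]:
        q=np.array([x0[0],x0[1],yaw])
        sx=np.vstack([q]+[q+np.eye(3)[i]*steps[i] for i in range(3)])
        r=minimize(cost,q,method='Nelder-Mead',options=dict(initial_simplex=sx,xatol=1e-4,fatol=1e-3,maxiter=150))
        if best is None or r.fun<best.fun: best=r
    return best.x,best.fun
def overlay(n,im,items,roi,f,name):
    a,b,c,d=roi
    o=cv2.resize(np.ascontiguousarray(im[b:d,a:c,::-1]),None,fx=f,fy=f,interpolation=cv2.INTER_CUBIC)
    for parts,Rm,t in items:
        for p in parts:
            h=cv2.convexHull((((proj(n,p@Rm.T+t)+.5-[a,b])*f)).astype(np.int32)); cv2.polylines(o,[h],True,(0,0,255),1)
    cv2.imwrite(f"pics/{name}.png",o)
E
cat > f1.py <<'E'
from h import *
d=np.load("im0.npz");ims=dict(scene=d['S'],top=d['T'])
objs=dict(A=(CART,dict(scene=(360,165,386,191),top=(118,186,152,219))),
B=(CART,dict(scene=(316,160,352,188),top=(150,206,187,236))),
C=(CART,dict(scene=(290,167,318,200),top=(187,192,218,224))),
R=(RACK+[cyl(.009,.012,.039,x,y) for x in(-.026,0,.026) for y in(-.038,.038)],dict(scene=(230,172,290,214),top=(217,190,271,234))))
it=[]
for k,(P,rois) in objs.items():
    a,b,c,e=rois['top'];x0=back("top",[[(a+c)/2,(b+e)/2]],.025)[0]
    r={}
    for w in (('scene','top'),('top',),('scene',)):
        p,f=fit(P,ims,{n:rois[n] for n in w},list(x0[:2]))
        print(k,w,np.round(p,4),round(f,2))
        if len(w)==2: it.append((P,R.from_euler('z',p[2]).as_matrix(),np.array([p[0],p[1],0])))
overlay("scene",ims["scene"],it,(220,150,400,270),4.4,"os1")
overlay("top",ims["top"],it,(115,180,275,240),5,"ot1")
E
python3 f1.py
```

```text
A ('scene', 'top') [0.4382 0.3355 2.1347] 70.53Traceback (most recent call last):
  File "f1.py", line 12, in <module>
    p,f=fit(P,ims,{n:rois[n] for n in w},list(x0[:2]))
        ~~~^^^^^^^^^^^^^^^^^^^^^^^^^^^^^^^^^^^^^^^^^^^
  File "h.py", line 55, in fit
    r=minimize(cost,q,method='Nelder-Mead',options=dict(initial_simplex=sx,xatol=1e-4,fatol=1e-3,maxiter=150))
    res = _minimize_neldermead(fun, x0, args, callback, bounds=bounds,
                               **options)
    fsim[j] = func(sim[j])
              ~~~~^^^^^^^^
    fx = function(np.copy(x), *(wrapper_args + args))
  File "h.py", line 48, in cost
    s=cv2.GaussianBlur(sil(n,parts,Rm,np.array([p[0],p[1],z])),(0,0),.8)
                       ~~~^^^^^^^^^^^^^^^^^^^^^^^^^^^^^^^^^^^^
  File "h.py", line 36, in sil
    uv=proj(n,p@Rm.T+t);
  File "h.py", line 9, in proj
    K,d,Rm,t=cam(n)
             ~~~^^^
  File "h.py", line 6, in cam
    c=camera_info(n);V=np.array(c['view']);F=np.diag([1,-1,-1.])
ValueError: time passes only in moves, steps and waits
```

```bash
sed -i 's/^def cam(n):/import functools\n@functools.lru_cache(None)\ndef cam(n):/' h.py; time python3 f1.py
```

```text
A ('scene', 'top') [0.4382 0.3355 2.1347] 70.53
A ('top',) [0.4386 0.3352 2.1908] 32.18
A ('scene',) [0.4365 0.3357 2.0885] 33.87
B ('scene', 'top') [0.3815 0.2086 0.7957] 230.25
B ('top',) [0.3819 0.2076 0.808 ] 31.81
B ('scene',) [0.3779 0.2101 0.7185] 191.48
C ('scene', 'top') [0.4315 0.0866 2.9332] 69.16
C ('top',) [0.4323 0.0861 2.8749] 35.54
C ('scene',) [ 0.4291  0.0876 -0.0943] 28.52
R ('scene', 'top') [ 0.4149 -0.0643  0.5293] 190.82
R ('top',) [ 0.4158 -0.0642  0.5193] 29.32
R ('scene',) [ 0.4124 -0.0635  3.6764] 153.87
real	0m37.524s
user	0m50.205s
sys	0m8.061s
```

View pics/os1.png

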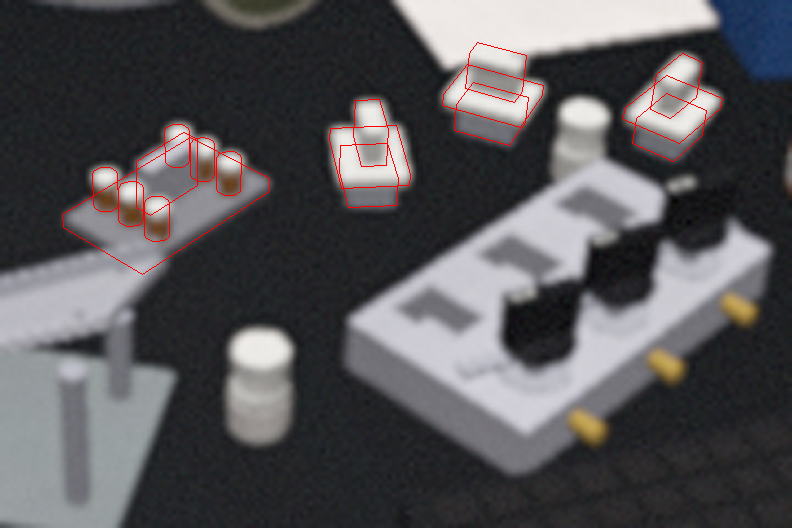

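View pics/ot1.png

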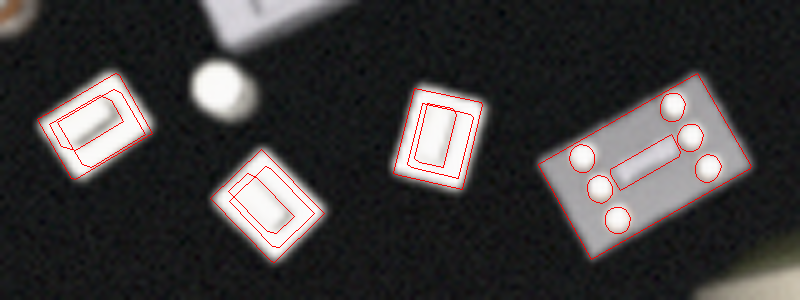

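```bash
python3 - <<'E'
from h import *
d=np.load("im0.npz");S,T=d['S'],d['T']
crop("s",S,295,180,400,262,7.5,"sm");crop("t",T,140,118,230,192,8,"tm")
crop("s",S,155,180,265,262,7,"sd");crop("t",T,250,125,340,198,8,"td")
E
```

```text
(no output)
```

View pics/sm.png

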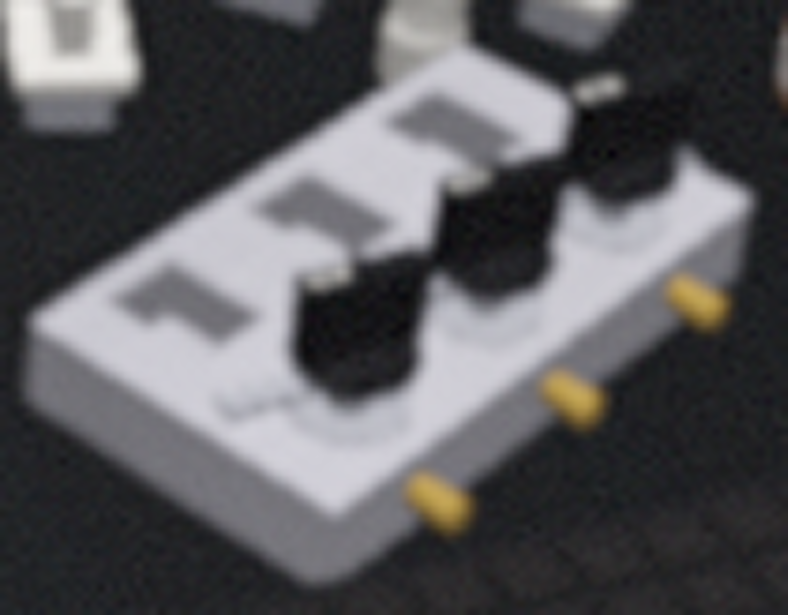

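View pics/tm.png

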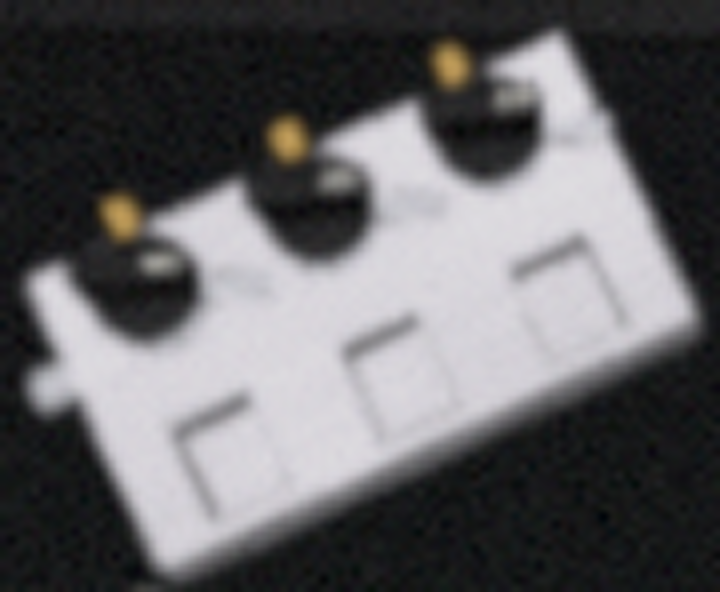

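View pics/sd.png

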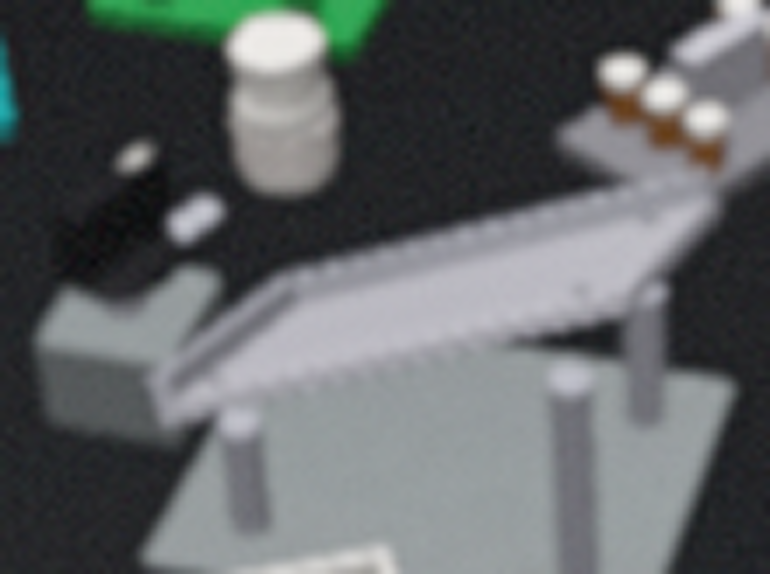

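View pics/td.png

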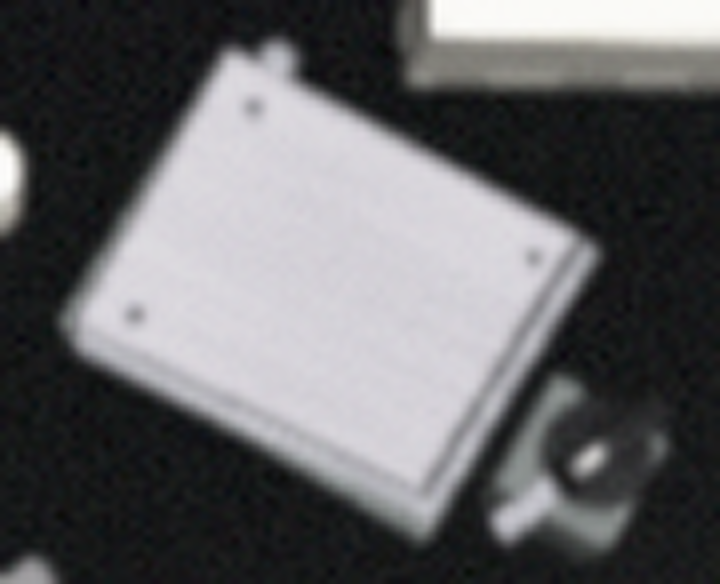

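```bash
cat > f2.py <<'E'
from h import *
d=np.load("im0.npz");ims=dict(scene=d['S'],top=d['T'])
W={n:np.zeros((384,512)) for n in ims}
W['scene'][183:262,294:400]=1; W['top'][119:191,141:229]=1
def ex(n,pts,f,off,):
    p=((np.array(pts)+.5)/f-.5+off); cv2.fillConvexPoly(W[n],np.round(p).astype(np.int32),0)
ex('scene',[(285,270),(570,70),(700,70),(700,200),(420,420),(290,420)],7.5,[295,180])
ex('scene',[(400,480),(660,260),(740,290),(740,330),(480,540),(410,530)],7.5,[295,180])
ex('scene',[(370,0),(640,0),(640,50),(500,50),(440,50),(370,100)],7.5,[295,180])
for a,b in(((60,170),(210,350)),((230,100),(380,270)),((410,25),(550,190)),((10,350),(75,420))):
    ex('top',[a,(b[0],a[1]),b,(a[0],b[1])],8,[140,118])
M={n:soft(ims[n],45,110) for n in ims}
P=[box(-.075,.075,-.135,.135,0,.04)]
def cost(p,w):
    c=0;Rm=R.from_euler('z',p[2]).as_matrix()
    for n in w:
        s=cv2.GaussianBlur(sil(n,P,Rm,np.array([p[0],p[1],0])),(0,0),.8);c+=(W[n]*(s-M[n])**2).sum()
    return c
x0=[*back('top',[[185,156]],.04)[0][:2],.43]
for w in(('scene','top'),('top',),('scene',)):
    q=np.array(x0);r=minimize(cost,q,args=(w,),method='Nelder-Mead',options=dict(initial_simplex=np.vstack([q]+[q+np.eye(3)[i]*[.015,.015,.15][i] for i in range(3)]),xatol=1e-4,fatol=1e-3))
    print(w,np.round(r.x,4),r.fun)
    if len(w)==2:x=r.x
Rm=R.from_euler('z',x[2]).as_matrix();t=np.array([x[0],x[1],0])
it=[(P,Rm,t)]
for k in(-1,0,1):
    it.append(([box(-.04-.024,-.04+.024,.085*k-.019,.085*k+.019,.04,.04)],Rm,t))
    kn=[cyl(.026,.062,.07,.04,.085*k)]
    it.append((kn,Rm,t))
overlay("scene",ims["scene"],it,(295,180,400,262),7.5,"osm");overlay("top",ims["top"],it,(140,118,230,192),8,"otm")
E
python3 f2.py
```

```text
('scene', 'top') [0.6231 0.1546 0.456 ] 314.3569854421946
('top',) [0.6254 0.1548 0.464 ] 37.079661800311
('scene',) [0.6205 0.1546 0.469 ] 259.4069319830997
```

View pics/osm.png

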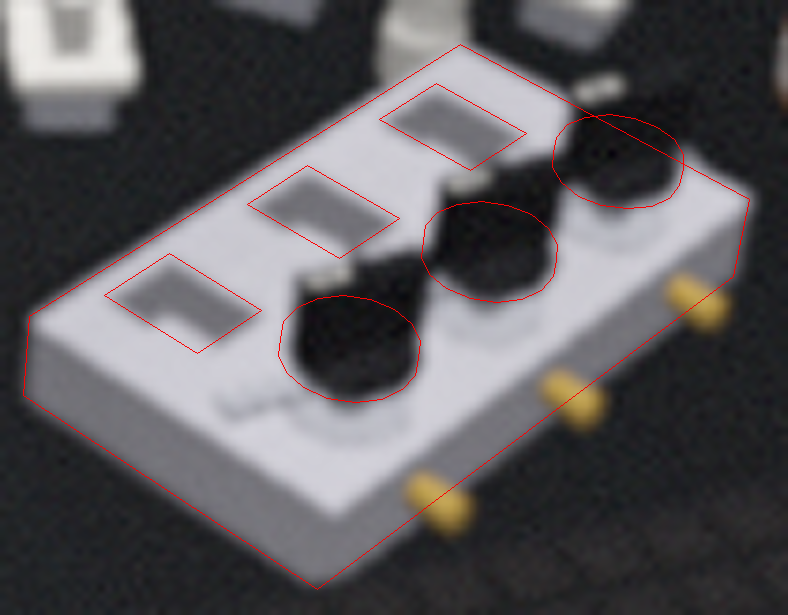

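View pics/otm.png

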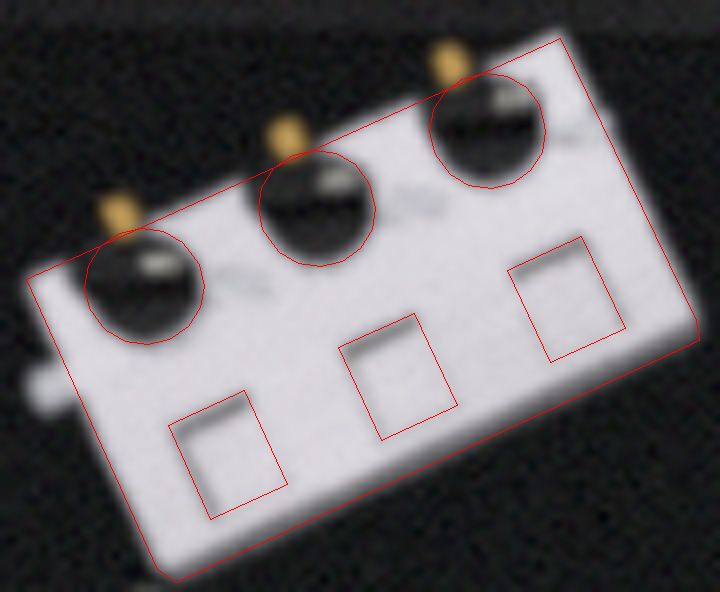

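```bash
cat > f3.py <<'E'
from h import *
d=np.load("im0.npz");ims=dict(scene=d['S'],top=d['T'])
c=lambda u,f,off:(np.array(u)+.5)/f-.5+off
uv=dict(scene=c([(292,288),(165,398),(700,192),(645,298)],7,[155,180]),top=c([(425,492),(583,240),(75,328),(232,50)],8,[250,125]))
L=np.array([[0,0,0],[.137,0,0],[0,.187,0],[.137,.187,0]])
def pose(p):
    th=np.arcsin(np.sqrt(2)*np.sin(p[4] if len(p)>4 else .38))
    Rm=R.from_euler('z',p[3]).as_matrix()@R.from_rotvec(th*np.array([1,-1,0])/2**.5).as_matrix()
    return Rm,np.array(p[:3])
def res(p,w=('scene','top')):
    Rm,t=pose(p); return np.hstack([(proj(n,L@Rm.T+t)-uv[n]).ravel() for n in w])
x0=[*back('top',[uv['top'][0]],.08)[0],-.5]
r=least_squares(res,x0);print(np.round(r.x,4),np.round(res(r.x).reshape(-1,2),1).tolist())
r4=least_squares(res,list(r.x)+[.38]);print(np.round(r4.x,4),r.cost,r4.cost)
# silhouette refine: slab with fences
P=[box(0,.137,0,.187,-.004,0),box(-.008,0,-.008,.187,-.004,.012),box(-.008,.137,-.008,0,-.004,.012)]
W={n:np.zeros((384,512)) for n in ims}
def poly(n,pts,f,off,v): cv2.fillConvexPoly(W[n],np.round(c(pts,f,off)).astype(np.int32),v)
poly('top',[(220,20),(30,320),(80,370),(430,560),(485,490),(640,240)],8,[250,125],1)
poly('top',[(240,35),(300,35),(300,85),(258,65)],8,[250,125],0)
M={n:soft(ims[n],45,110) for n in ims}
def cost(p):
    Rm,t=pose(p); s=cv2.GaussianBlur(sil('top',P,Rm,t),(0,0),.8)
    a=(W['top']*(s-M['top'])**2).sum()
    return a+ 3*(res(p,('scene',))**2).sum()+1*(res(p,('top',))**2).sum()
q=r.x;rr=minimize(cost,q,method='Nelder-Mead',options=dict(initial_simplex=np.vstack([q]+[q+np.eye(4)[i]*[.006,.006,.006,.05][i] for i in range(4)]),xatol=1e-4,fatol=1e-3))
print(np.round(rr.x,4),rr.fun,cost(q))
Rm,t=pose(rr.x)
it=[([p],Rm,t) for p in P]+[(RACK,Rm,t+Rm@[.04,.068,0])]
overlay("scene",ims["scene"],it,(155,180,265,262),7,"osd");overlay("top",ims["top"],it,(250,125,340,198),8,"otd")
E
python3 f3.py
```

```text
[ 0.5151 -0.2803  0.0237 -0.4403] [[0.4, 1.7], [1.1, 0.8], [0.7, -0.6], [-3.5, -1.9], [-0.8, -0.1], [-1.4, -0.6], [0.4, -0.3], [-0.1, 0.2]]
[ 0.5122 -0.282   0.03   -0.4333  0.3412] 12.515065013014732 6.029205480943675
[ 0.5161 -0.2789  0.0251 -0.4417] 168.39193386762207 176.6429235926427
```

View pics/osd.png

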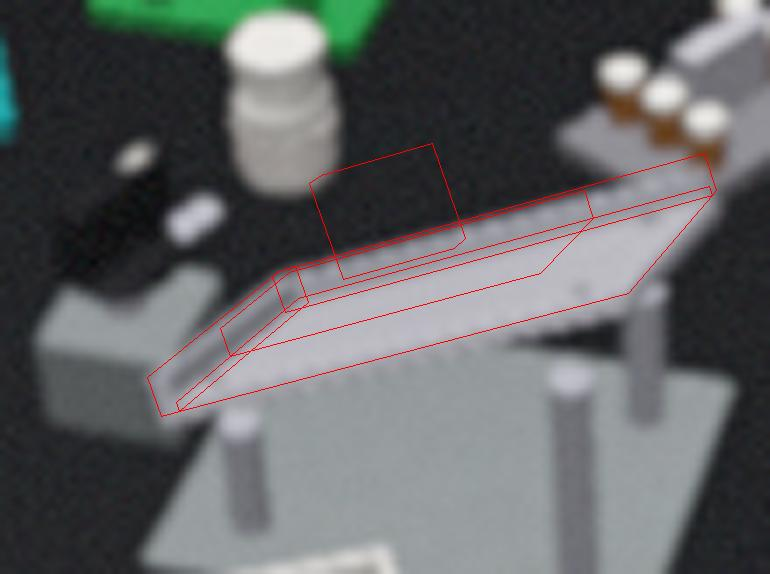

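View pics/otd.png

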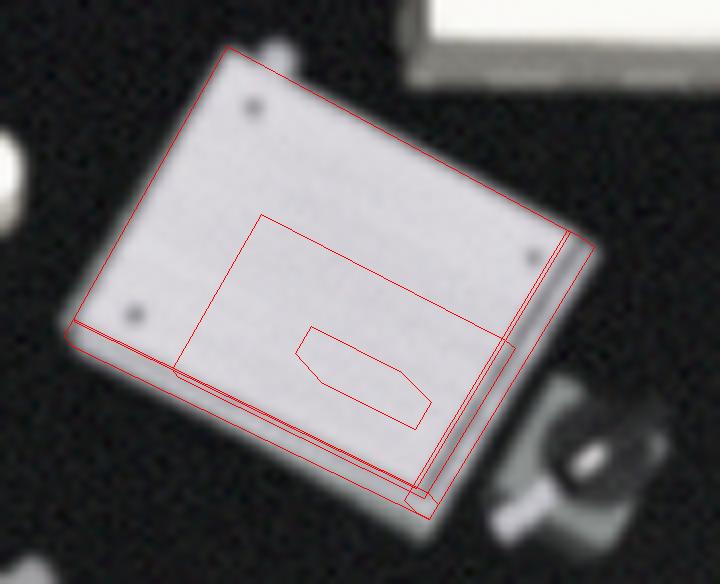

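```bash
python3 - <<'E'
from h import *
d=np.load("im0.npz");S,T=d['S'],d['T']
c=np.ascontiguousarray(S[196:246,172:262,::-1]);c=cv2.resize(c,None,fx=8.8,fy=8.8,interpolation=cv2.INTER_CUBIC)
c=np.clip((c.astype(float)-60)*1.5,0,255).astype(np.uint8);cv2.imwrite("pics/sd2.png",c)
E
```

```text
(no output)
```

View pics/sd2.png

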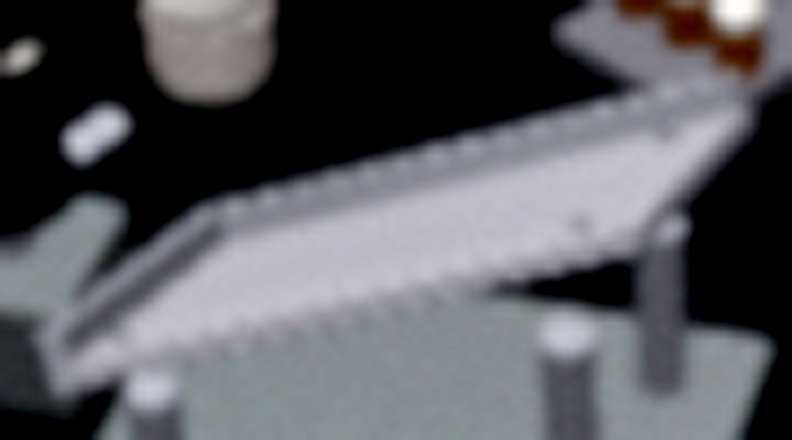

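```bash
cat > f3b.py <<'E'
from h import *
d=np.load("im0.npz");ims=dict(scene=d['S'],top=d['T'])
c=lambda u,f,off:(np.array(u)+.5)/f-.5+off
us=c([(203,203),(45,330),(228,238),(702,75),(748,113),(650,243),(70,352)],8.8,[172,196])
Ls=np.array([[-8,-8,12],[137,-8,12],[0,0,0],[-8,187,12],[0,187,0],[137,187,0],[137,0,0]])/1e3
ut=c([(425,492),(585,238),(82,335),(230,48),(598,248),(66,322)],8,[250,125])
Lt=np.array([[0,0,0],[137,0,0],[0,187,0],[137,187,0],[137,-8,12],[-8,187,12]])/1e3
def P6(p): return R.from_euler('z',p[3]).as_matrix()@R.from_rotvec([p[4],p[5],0]).as_matrix(),np.array(p[:3])
th=np.arcsin(2**.5*np.sin(.38))/2**.5
def res(p,prior=0):
    Rm,t=P6(p)
    s=(proj('scene',Ls@Rm.T+t)-us-p[6:8]).ravel();q=(proj('top',Lt@Rm.T+t)-ut).ravel()
    return np.hstack([s,q,np.array(p[4:6]-np.array([th,-th]))*prior,np.array(p[6:8])*2])
for pr in(0,60,1e4):
    r=least_squares(res,[.516,-.279,.025,-.44,th,-th,0,0],args=(pr,),loss='soft_l1')
    Rm,t=P6(r.x);print(pr,np.round(r.x,4),'slopes',np.round(np.arcsin(Rm[2,:2]),3),'yaws',np.arctan2(Rm[1,0],Rm[0,0]),np.arctan2(Rm[1,1],Rm[0,1]),round(r.cost,2))
    print(np.round(res(r.x)[:26].reshape(-1,2),1).tolist(), (t+Rm@[.05,.08,0]).round(4))
    if pr==60:
        P=[box(0,.137,0,.187,0,0),box(-.008,0,-.008,.187,-.0,.012),box(-.008,.137,-.008,0,-.0,.012)]
        np.savez("deck.npz",R=Rm,t=t)
        it=[([p],Rm,t) for p in P]
        overlay("scene",ims["scene"],it,(155,180,265,262),7,"osd");overlay("top",ims["top"],it,(250,125,340,198),8,"otd")
E
python3 f3b.py
```

```text
0 [ 0.5151 -0.281   0.0247 -0.446   0.3467 -0.3968 -0.4934 -0.0158] slopes [0.388 0.337] yaws -0.518709938662978 1.1960670314850748 10.59
[[-0.4, -0.4], [-1.1, -0.1], [-0.6, -0.4], [4.6, 0.1], [-0.1, 0.5], [-0.8, -0.6], [0.0, 1.1], [-0.6, -0.2], [-1.4, -0.5], [-0.9, -1.7], [-0.4, 0.1], [-0.1, 0.1], [0.7, 2.8]] [ 0.5829 -0.2337  0.0701]
60 [ 0.5152 -0.2802  0.024  -0.4508  0.3584 -0.3936 -0.4201 -0.018 ] slopes [0.385 0.349] yaws -0.5252024208251624 1.1933585988682416 12.1
[[-0.2, -0.2], [-1.2, 0.3], [-0.3, -0.2], [4.5, -0.2], [-0.2, 0.2], [-1.2, -0.8], [-0.0, 1.3], [-0.8, -0.2], [-1.4, -0.4], [-0.8, -1.9], [-0.1, -0.0], [-0.1, 0.2], [0.7, 2.6]] [ 0.5831 -0.2336  0.0701]
10000.0 [ 0.5159 -0.2784  0.0223 -0.4612  0.3905 -0.3905 -0.2234 -0.0134] slopes [0.38 0.38] yaws -0.5412981380712435 1.1897125871443273 14.74
[[0.3, 0.3], [-1.3, 1.0], [0.2, 0.3], [4.2, -1.1], [-0.5, -0.8], [-2.3, -1.7], [-0.1, 2.0], [-1.4, -0.3], [-1.6, -0.2], [-0.7, -2.3], [0.6, -0.2], [-0.3, 0.5], [0.9, 2.3]] [ 0.5833 -0.2333  0.0705]
```

View pics/osd.png

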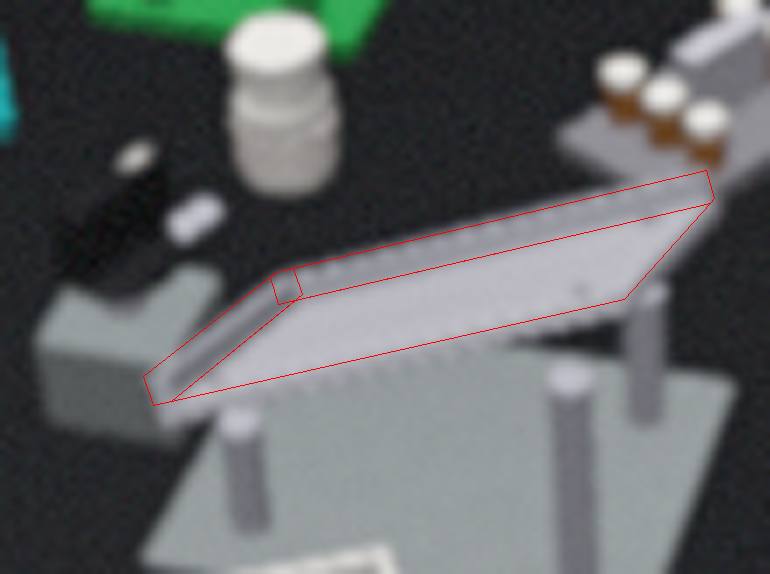

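View pics/otd.png

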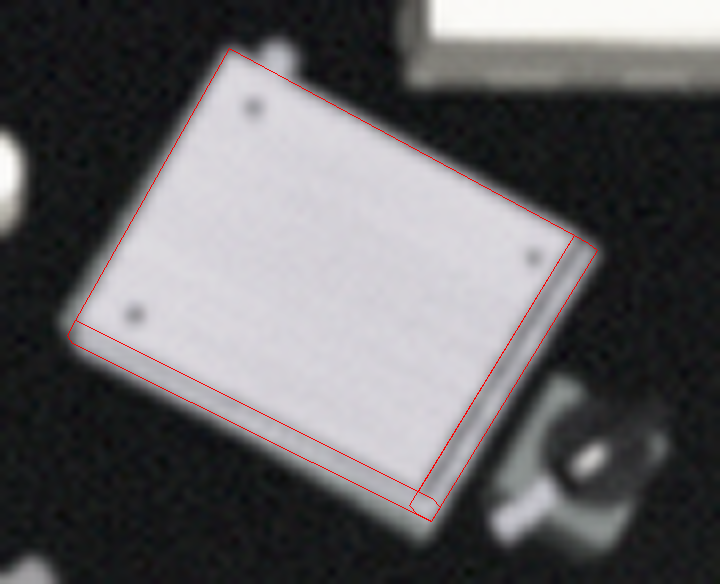

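```bash
cat > mv.py <<'E'
from h import *
def down(yaw): # tool x yaw
    x=np.array([np.cos(yaw),np.sin(yaw),0]);z=np.array([0,0,-1.]);return np.c_[x,np.cross(z,x),z]
def to(g,Rt,s=None,off=.155):
    s=s or sense();p0=np.array(s['eef_pos']);R0=R.from_rotvec(s['eef_rot'])
    p=np.asarray(g)-Rt[:,2]*off
    d=R0.inv().apply(p-p0);rv=np.degrees((R0.inv()*R.from_matrix(Rt)).as_rotvec())
    print("row",np.round(d,4).tolist(),np.round(rv,2).tolist(),"rows>=",max(np.linalg.norm(d)/.0625,np.linalg.norm(rv)/10.7).round(1),"tcp",p.round(3))
def st():
    s=sense();print("t",round(s['clock'],2),"q",np.round(s['joints'],3),"p",np.round(s['eef_pos'],4),"op",round(s['opening'],4),"F",np.round(s['ft_force'],1),"M",np.round(s['torque'],2))
E
python3 - <<'E'
from mv import *
st();to([.4150,-.0642,.037+.13],down(.525+np.pi/2))
E
```

```text
t 0.8 q [-1.345  0.381  1.297 -0.     1.464 -0.215] p [ 0.2347 -0.4974  0.4048] op 0.0855 F [ 1.  -0.2  0.6] M [ 0.01 -0.01  0.03]
row [0.3479, -0.3148, 0.0827] [0.0, 0.0, -94.82] rows>= 8.9 tcp [ 0.415 -0.064  0.322]
```

Call:
{"method": "apply_moves", "body": {
  "plan": [
    [0.348, -0.315, 0.083, 0, 0, -94.8, 0.085],
    [0.348, -0.315, 0.083, 0, 0, -94.8, 0.085],
    [0.348, -0.315, 0.083, 0, 0, -94.8, 0.085],
    [0.348, -0.315, 0.083, 0, 0, -94.8, 0.085],
    [0.348, -0.315, 0.083, 0, 0, -94.8, 0.085],
    [0.348, -0.315, 0.083, 0, 0, -94.8, 0.085],
    [0.348, -0.315, 0.083, 0, 0, -94.8, 0.085],
    [0.348, -0.315, 0.083, 0, 0, -94.8, 0.085],
    [0.348, -0.315, 0.083, 0, 0, -94.8, 0.085],
    [0.348, -0.315, 0.083, 0, 0, -94.8, 0.085],
    [0.348, -0.315, 0.083, 0, 0, -94.8, 0.085]
  ],
  "squeeze": 60
}}

```text
clock: 2.17
eef_pos: [0.4149, -0.0644, 0.3219]
eef_rot: [1.574, 2.718, -0.0]
ft_force: [1.0, -0.3, 0.4]
opening: 0.0849
```

```bash
cat > look.py <<'E'
from mv import *
import sys
def look(tag,rs=None,rt=None):
    S=snapshot("scene");T=snapshot("top");np.savez(f"im_{tag}.npz",S=S,T=T)
    rs=rs or (60,120,460,300);rt=rt or (90,90,410,290)
    a=S[rs[1]:rs[3],rs[0]:rs[2],::-1];b=T[rt[1]:rt[3],rt[0]:rt[2],::-1]
    w=790;o=[cv2.resize(i,(w//2,int(w/2*i.shape[0]/i.shape[1])),interpolation=cv2.INTER_CUBIC) for i in(a,b)]
    h=max(i.shape[0] for i in o);o=[cv2.copyMakeBorder(i,0,h-i.shape[0],0,0,0) for i in o]
    cv2.imwrite(f"pics/{tag}.png",np.hstack(o));st()
if __name__=="__main__": 
    a=[tuple(map(int,x.split(','))) for x in sys.argv[2:]]
    look(sys.argv[1],*a)
E
python3 look.py l1; python3 - <<'E'
from mv import *
to([.4150,-.0642,.037],down(.525+np.pi/2))
E
```

```text
t 2.27 q [-0.438  0.248  1.772  0.     1.122 -0.959] p [ 0.4149 -0.0645  0.3218] op 0.0849 F [ 0.8  1.1 -0.4] M [0.03 0.04 0.04]
row [0.0002, 0.0002, 0.1298] [0.01, 0.01, -0.19] rows>= 2.1 tcp [ 0.415 -0.064  0.192]
```

View pics/l1.png

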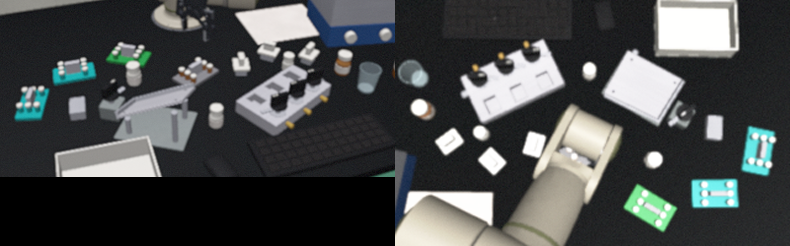

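Call:
{"method": "apply_moves", "body": {
  "plan": [
    [0, 0, 0.06, 0, 0, 0, 0.085],
    [0, 0, 0.11, 0, 0, 0, 0.085],
    [0, 0, 0.13, 0, 0, 0, 0.085],
    [0, 0, 0.13, 0, 0, 0, 0.085],
    [0, 0, 0.13, 0, 0, 0, 0.005],
    [0, 0, 0.13, 0, 0, 0, 0.005],
    [0, 0, 0.13, 0, 0, 0, 0.005],
    [0, 0, 0.13, 0, 0, 0, 0.005],
    [0, 0, 0.13, 0, 0, 0, 0.005],
    [0, 0, 0.13, 0, 0, 0, 0.005]
  ],
  "squeeze": 60
}}

```text
clock: 3.52
eef_pos: [0.4151, -0.0641, 0.1922]
eef_rot: [1.569, 2.72, 0.0]
ft_force: [-1.1, 0.1, 6.4]
opening: 0.0131
```

```bash
python3 look.py l2 220,140,320,220 210,180,290,250
```

```text
t 3.62 q [-0.437  0.478  1.937  0.     0.725 -0.961] p [ 0.4151 -0.0641  0.1922] op 0.0128 F [-0.4  0.3  5.8] M [ 0.01  0.09 -0.12]
```

View pics/l2.png

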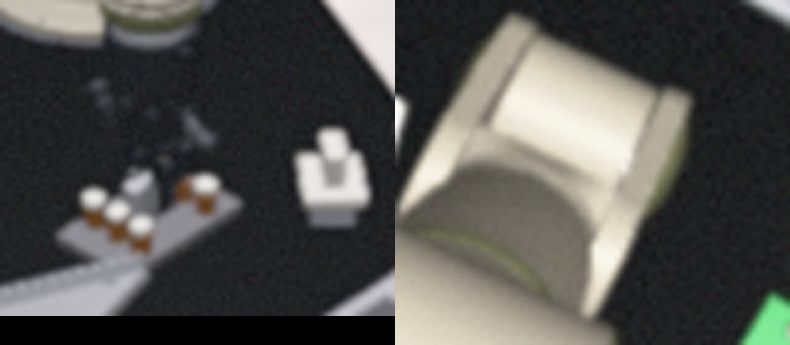

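Call:
{"method": "apply_moves", "body": {
  "plan": [
    [0, 0, -0.03, 0, 0, 0, 0.005],
    [0, 0, -0.09, 0, 0, 0, 0.005],
    [0, 0, -0.15, 0, 0, 0, 0.005],
    [0, 0, -0.18, 0, 0, 0, 0.005],
    [0, 0, -0.18, 0, 0, 0, 0.005]
  ]
}}

```text
clock: 4.25
eef_pos: [0.4148, -0.0639, 0.373]
eef_rot: [1.567, 2.718, 0.001]
ft_force: [0.0, -0.1, -4.2]
opening: 0.0132
```

```bash
cat > deckp.py <<'E'
from mv import *
d=np.load("deck.npz");Rd,td=d['R'],d['t']
def dg(l): return td+Rd@np.array(l)
RT=np.c_[Rd[:,1],Rd[:,0],-Rd[:,2]]
E
python3 look.py l3 220,110,340,230 210,160,310,240; python3 - <<'E'
from deckp import *
print(np.linalg.det(RT))
for h in(.12,.037): to(dg([.053,.081,h]),RT)
E
```

```text
t 4.35 q [-0.437  0.186  1.69   0.     1.269 -0.961] p [ 0.4146 -0.0639  0.3704] op 0.0132 F [-0.3 -0.8 -4.2] M [ 0.05  0.03 -0.  ]
0.9999999999999999
row [-0.2005, -0.0727, 0.0616] [-30.85, 7.82, 54.49] rows>= 5.9 tcp [ 0.452 -0.274  0.309]
row [-0.2105, -0.0317, 0.133] [-30.85, 7.82, 54.49] rows>= 5.9 tcp [ 0.492 -0.262  0.237]
```

View pics/l3.png

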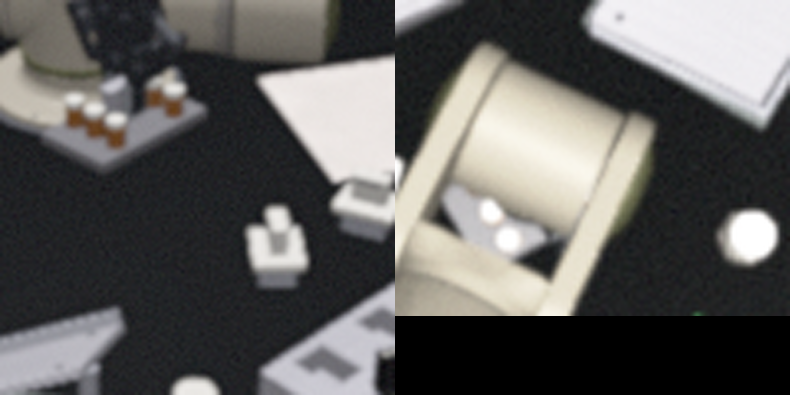

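Call:
{"method": "apply_moves", "body": {
  "plan": [
    [-0.2, -0.073, 0.062, -30.85, 7.82, 54.5, 0.005],
    [-0.2, -0.073, 0.062, -30.85, 7.82, 54.5, 0.005],
    [-0.2, -0.073, 0.062, -30.85, 7.82, 54.5, 0.005],
    [-0.2, -0.073, 0.062, -30.85, 7.82, 54.5, 0.005],
    [-0.2, -0.073, 0.062, -30.85, 7.82, 54.5, 0.005],
    [-0.2, -0.073, 0.062, -30.85, 7.82, 54.5, 0.005],
    [-0.2, -0.073, 0.062, -30.85, 7.82, 54.5, 0.005],
    [-0.2, -0.073, 0.062, -30.85, 7.82, 54.5, 0.005],
    [-0.2, -0.073, 0.062, -30.85, 7.82, 54.5, 0.005]
  ]
}}

```text
clock: 5.48
eef_pos: [0.452, -0.2736, 0.3094]
eef_rot: [2.456, 1.543, 0.762]
ft_force: [0.9, 0.8, -2.6]
opening: 0.0128
```

```bash
python3 look.py l4 155,110,275,230 230,100,340,200; python3 - <<'E'
from deckp import *
for h in(.12,.047,.037): to(dg([.053,.081,h]),RT)
d=np.load("im_l4.npz")
s=sense();Rm=R.from_rotvec(s['eef_rot']).as_matrix();g=np.array(s['eef_pos'])+Rm[:,2]*.155
Rr=np.c_[Rm[:,1],Rm[:,0],-Rm[:,2]]
P=[box(0,.137,0,.187,0,0),box(-.008,0,-.008,.187,-.0,.012),box(-.008,.137,-.008,0,-.0,.012)]
it=[(RACK,Rr,g-Rr@[0,0,.037])]+[([p],Rd,td) for p in P]
overlay("scene",d['S'],it,(155,120,275,230),6.5,"ol4")
E
```

```text
t 5.58 q [-0.844  0.406  1.601  0.589  0.976 -0.692] p [ 0.452  -0.2736  0.3096] op 0.0134 F [ 0.1  0.3 -2.7] M [-0.12  0.54 -0.01]
row [-0.0005, -0.0004, 0.0009] [0.08, -0.0, 0.09] rows>= 0.0 tcp [ 0.452 -0.274  0.309]
row [-0.0005, -0.0005, 0.0739] [0.08, -0.0, 0.09] rows>= 1.2 tcp [ 0.487 -0.263  0.246]
row [-0.0005, -0.0005, 0.0839] [0.08, -0.0, 0.09] rows>= 1.3 tcp [ 0.492 -0.262  0.237]
```

View pics/l4.png

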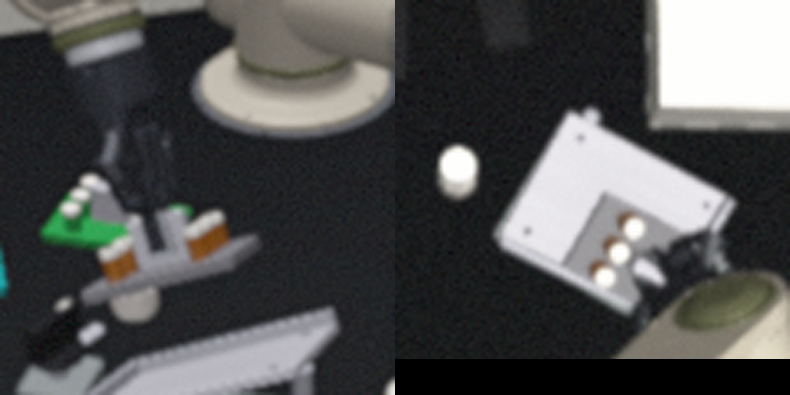

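View pics/ol4.png

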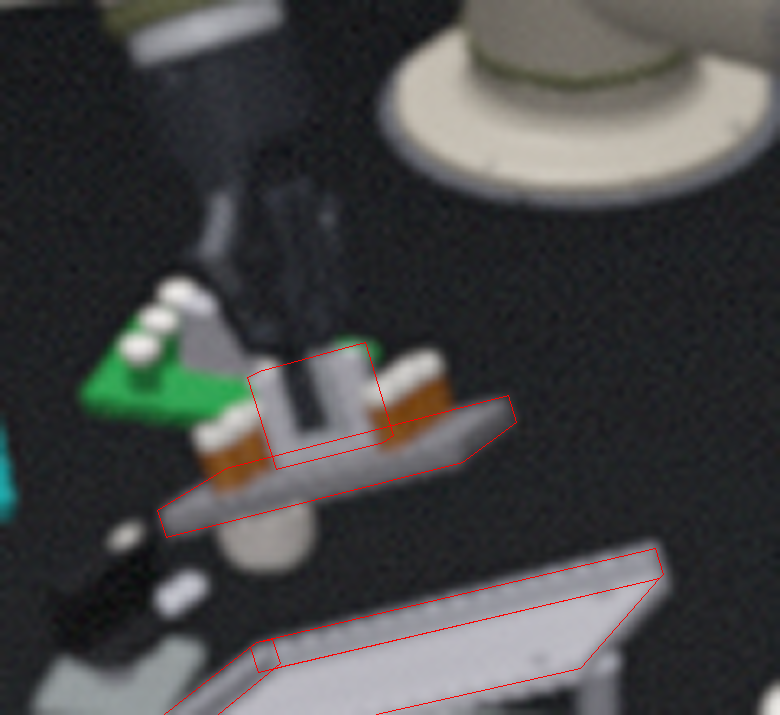

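Call:
{"method": "apply_moves", "body": {
  "plan": [
    [0, 0, 0.03, 0, 0, 0, 0.005],
    [0, 0, 0.055, 0, 0, 0, 0.005],
    [0, 0, 0.07, 0, 0, 0, 0.005],
    [0, 0, 0.078, 0, 0, 0, 0.005],
    [0, 0, 0.078, 0, 0, 0, 0.005]
  ]
}}

```text
clock: 6.2
eef_pos: [0.4902, -0.2626, 0.2426]
eef_rot: [2.456, 1.541, 0.763]
ft_force: [-0.2, 0.2, -3.1]
opening: 0.0132
```

Call:
{"method": "apply_moves", "body": {
  "plan": [
    [0, 0, 0.003, 0, 0, 0, 0.005],
    [0, 0, 0.003, 0, 0, 0, 0.005]
  ]
}}

```text
clock: 6.45
eef_pos: [0.4915, -0.2622, 0.2403]
eef_rot: [2.456, 1.54, 0.764]
ft_force: [-0.1, 0.1, -3.4]
opening: 0.0129
```

```bash
python3 look.py l5 155,140,275,230 230,100,340,200;
```

```text
t 6.55 q [-0.772  0.541  1.608  0.649  0.823 -0.731] p [ 0.4915 -0.2622  0.2403] op 0.0134 F [ 0.1  0.2 -2.8] M [-0.09  0.51 -0.01]
```

View pics/l5.png

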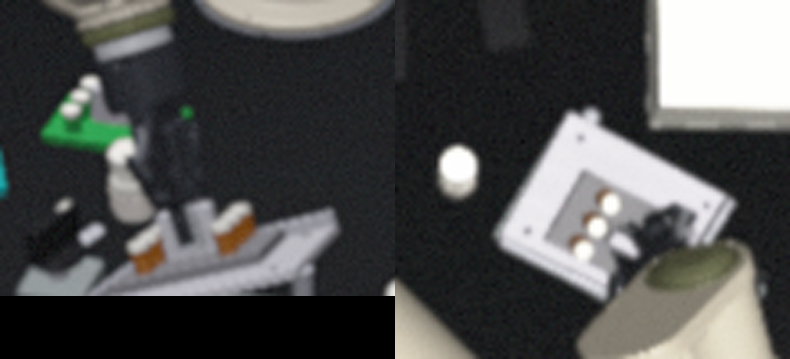

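Call:
{"method": "apply_moves", "body": {
  "plan": [
    [0, 0, 0.003, 0, 0, 0, 0.005],
    [0, 0, 0.003, 0, 0, 0, 0.005]
  ]
}}

```text
clock: 6.8
eef_pos: [0.493, -0.2621, 0.2382]
eef_rot: [2.455, 1.539, 0.764]
ft_force: [-5.0, -1.5, 3.5]
opening: 0.0133
```

Call:
{"method": "apply_moves", "body": {
  "plan": [
    [0, 0, 0.002, 0, 0, 0, 0.005],
    [0, 0, 0.002, 0, 0, 0, 0.005]
  ]
}}

```text
clock: 7.05
eef_pos: [0.4935, -0.2622, 0.2382]
eef_rot: [2.452, 1.538, 0.764]
ft_force: [-17.6, -2.0, 18.9]
opening: 0.0133
```

Call:
{"method": "apply_moves", "body": {
  "plan": [
    [0, 0, -0.002, 0, 0, 0, 0.005],
    [0, 0, -0.002, 0, 0, 0, 0.085],
    [0, 0, -0.002, 0, 0, 0, 0.085],
    [0, 0, -0.002, 0, 0, 0, 0.085],
    [0, 0, -0.002, 0, 0, 0, 0.085],
    [0, 0, -0.002, 0, 0, 0, 0.085],
    [0, 0, -0.002, 0, 0, 0, 0.085]
  ]
}}

```text
clock: 7.92
eef_pos: [0.493, -0.2617, 0.2374]
eef_rot: [2.456, 1.54, 0.764]
ft_force: [0.0, 1.0, -0.7]
opening: 0.085
```

```bash
python3 look.py l6 155,140,275,230 230,100,340,200;
```

```text
t 8.03 q [-0.769  0.546  1.608  0.652  0.818 -0.733] p [ 0.493  -0.2617  0.2374] op 0.085 F [-0.8  0.2  0.5] M [-0.06  0.19 -0.05]
```

View pics/l6.png

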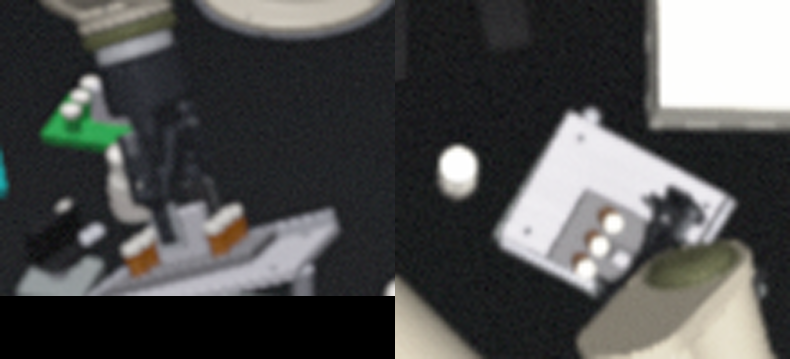

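Call:
{"method": "apply_moves", "body": {
  "plan": [
    [0, 0, -0.03, 0, 0, 0, 0.085],
    [0, 0, -0.08, 0, 0, 0, 0.085],
    [0, 0, -0.14, 0, 0, 0, 0.085],
    [0, 0, -0.16, 0, 0, 0, 0.085],
    [0, 0, -0.16, 0, 0, 0, 0.085]
  ]
}}

```text
clock: 8.65
eef_pos: [0.4144, -0.2847, 0.3763]
eef_rot: [2.454, 1.538, 0.763]
ft_force: [0.7, 0.5, -0.6]
opening: 0.0849
```

```bash
python3 look.py l7 155,140,275,230 230,100,340,200; python3 - <<'E'
from deckp import *
d=np.load("im_l7.npz")
P=[box(-.008,0,-.008,.187,-.0,.012),box(-.008,.137,-.008,0,-.0,.012)]
V=[cyl(.009,.012,.039,x,y) for x in(-.026,0,.026) for y in(-.038,.038)]
it=[(RACK+V,Rd,dg([.04,.068,0]))]+[([p],Rd,td) for p in P]
overlay("scene",d['S'],it,(155,150,275,240),6.5,"ol7");overlay("top",d['T'],it,(250,125,340,198),8,"otl7")
E
```

```text
t 8.75 q [-0.919  0.293  1.564  0.55   1.141 -0.666] p [ 0.415  -0.2844  0.3743] op 0.085 F [ 0.4 -0.1 -0.5] M [-0.06  0.22  0.01]
```

View pics/ol7.png

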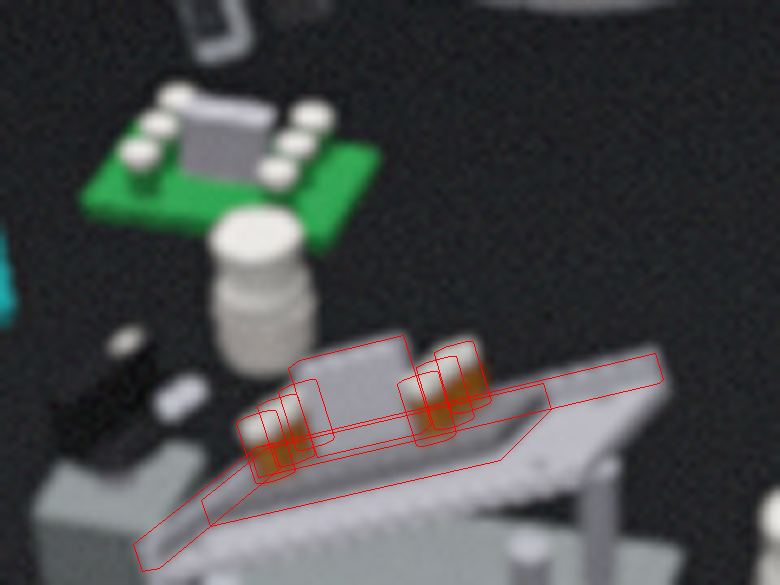

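View pics/otl7.png

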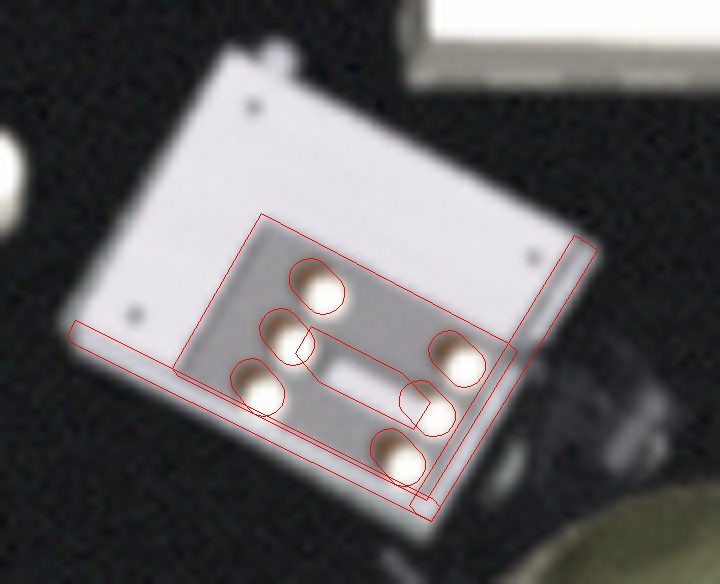

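```bash
python3 - <<'E'
from h import *
c=lambda u,f,off:(np.array(u)+.5)/f-.5+off
sm=c([(327,278),(465,180),(600,88)],7.5,[295,180]);tm=c([(513,97),(337,180),(160,263)],8,[140,118])
x=np.array([.6233,.1547]);yaw=.462
Rz=R.from_euler('z',yaw).as_matrix()[:2,:2]
for k,(a,b) in zip((-1,0,1),zip(sm,tm)):
    X,r=tri(a,b);ax=x+Rz@[.04,.085*k];dd=X[:2]-ax
    print(k,X.round(4),np.round(r,4),'axis',ax.round(4),'d',np.hypot(*dd).round(4),'yaw',np.arctan2(dd[1],dd[0]).round(3))
X,r=tri(c([135,157],7,[155,180]),c([590,460],8,[250,125]));print('deck tick',X.round(4),r)
# tongue tip end
X,r=tri(c([192,222],7,[155,180]),c([520,512],8,[250,125]));print('tongue mid',X.round(4),r)
E
python3 - <<'E'
import sys;sys.path.insert(0,'.')
from h import *
d=np.load("im0.npz");S,T=d['S'],d['T']
def b(im,r,f,n):
    c=np.ascontiguousarray(im[r[1]:r[3],r[0]:r[2],::-1]).astype(float);c=cv2.resize(c,None,fx=f,fy=f,interpolation=cv2.INTER_CUBIC)
    return np.clip((c/255)**.5*255,0,255).astype(np.uint8)
a=b(S,(155,195,195,245),10,0);bb=b(T,(308,165,345,200),10,0)
h=max(a.shape[0],bb.shape[0]);o=[cv2.copyMakeBorder(i,0,h-i.shape[0],0,0,0) for i in(a,bb)]
cv2.imwrite("pics/kn.png",np.hstack(o))
E
```

```text
-1 [0.6999 0.0808 0.1054] [0.0002 0.0002] axis [0.697  0.0964] d 0.0159 yaw -1.387
0 [0.6607 0.1565 0.105 ] [0.0005 0.0005] axis [0.6591 0.1725] d 0.0162 yaw -1.475
1 [0.6224 0.2332 0.1054] [0.0004 0.0004] axis [0.6212 0.2486] d 0.0154 yaw -1.497
deck tick [ 0.5153 -0.3394  0.1121] [np.float64(0.0009785086438111922), np.float64(0.000978508643811088)]
tongue mid [ 0.4998 -0.3187  0.0626] [np.float64(0.0008897472219529421), np.float64(0.0008897472219525571)]
```

View pics/kn.png

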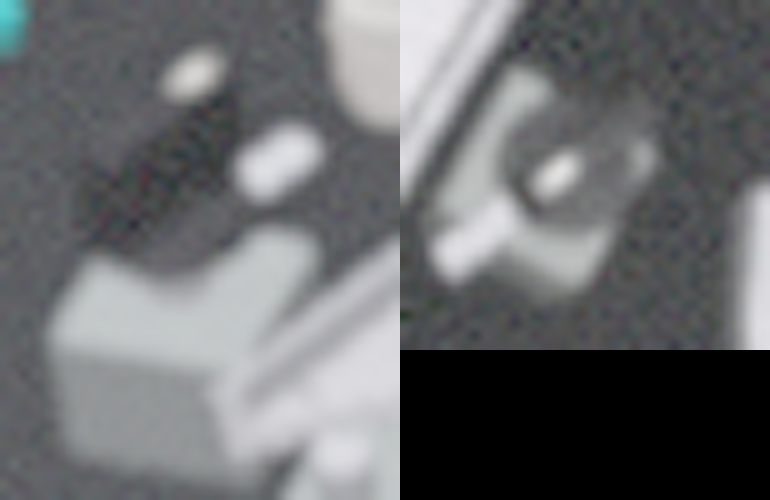

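```bash
python3 - <<'E'
from h import *
c=lambda u,f,off:(np.array(u)+.5)/f-.5+off
tick=np.array([.5153,-.3394,.1121])
tt=back('top',c([[155,175]],10,[308,165]),.112)[0];ts=back('scene',c([[193,75]],10,[155,195]),.112)[0];print(tt,ts)
for z in(.0615,.0655):
    tip=back('top',c([[40,262]],10,[308,165]),z)[0];a=back('top',c([[105,218]],10,[308,165]),z)[0]
    print('top tip',tip.round(4),'mid',a.round(4),'dir',np.arctan2(*(tip-a)[1::-1]).round(3),'d tick',np.linalg.norm(tip[:2]-tick[:2]).round(4), 'dir tick-tip',np.arctan2(*(tip-tick)[1::-1]).round(3))
    tip=back('scene',c([[318,145]],10,[155,195]),z)[0];a=back('scene',c([[245,178]],10,[155,195]),z)[0]
    print('sc tip',tip.round(4),a.round(4),np.arctan2(*(tip-a)[1::-1]).round(3))
d=np.load("deck.npz");y=d['R'][:,1];print('deck y yaw',np.arctan2(y[1],y[0]),'minus->', np.arctan2(y[1],y[0])+1.2)
E
```

```text
[ 0.51521975 -0.33946478  0.112     ] [ 0.5159332  -0.33851013  0.112     ]
top tip [ 0.4917 -0.3087  0.0615] mid [ 0.5081 -0.3327  0.0615] dir 2.169 d tick 0.0387 dir tick-tip 2.226
sc tip [ 0.4919 -0.3038  0.0615] [ 0.5014 -0.3268  0.0615] 1.962
top tip [ 0.4911 -0.3079  0.0655] mid [ 0.5074 -0.3318  0.0655] dir 2.169 d tick 0.0397 dir tick-tip 2.226
sc tip [ 0.4971 -0.3042  0.0655] [ 0.5066 -0.3272  0.0655] 1.962
deck y yaw 1.1933585988682416 minus-> 2.3933585988682413
```

```bash
python3 - <<'E'
from mv import *
for z in(.19,.1): to([.5251,-.3521,z],down(2.23))
for n in("scene","top"): print(n,proj(n,[[.5251,-.3521,.112],[.5251,-.3521,.0735],*[[.5251+.05*np.cos(a),-.3521+.05*np.sin(a),.09] for a in(.66,.66+np.pi)]]).round(1).tolist())
E
```

```text
row [-0.031, 0.1087, 0.0692] [31.63, -5.86, -62.03] rows>= 6.5 tcp [ 0.525 -0.352  0.345]
row [-0.0618, 0.0748, 0.1466] [31.63, -5.86, -62.03] rows>= 6.5 tcp [ 0.525 -0.352  0.255]
scene [[169.5, 204.8], [171.1, 215.5], [183.3, 217.5], [158.1, 204.7]]
top [[326.6, 179.3], [324.0, 181.2], [316.3, 169.4], [333.9, 191.5]]
```

Call:
{"method": "apply_moves", "body": {
  "plan": [
    [-0.031, 0.109, 0.069, 31.6, -5.9, -62, 0.085],
    [-0.031, 0.109, 0.069, 31.6, -5.9, -62, 0.085],
    [-0.031, 0.109, 0.069, 31.6, -5.9, -62, 0.085],
    [-0.031, 0.109, 0.069, 31.6, -5.9, -62, 0.085],
    [-0.031, 0.109, 0.069, 31.6, -5.9, -62, 0.085],
    [-0.031, 0.109, 0.069, 31.6, -5.9, -62, 0.085],
    [-0.031, 0.109, 0.069, 31.6, -5.9, -62, 0.085],
    [-0.031, 0.109, 0.069, 31.6, -5.9, -62, 0.085],
    [-0.031, 0.109, 0.069, 31.6, -5.9, -62, 0.085]
  ]
}}

```text
clock: 9.88
eef_pos: [0.5255, -0.3523, 0.3453]
eef_rot: [1.385, 2.819, 0.001]
ft_force: [-0.8, -0.1, -0.6]
opening: 0.085
```

```bash
python3 look.py l8 140,140,260,230 260,120,370,210;python3 - <<'E'
from mv import *
to([.5251,-.3521,.1],down(2.23))
E
```

```text
t 9.97 q [-7.780e-01  5.690e-01  1.148e+00  1.000e-03  1.424e+00 -1.436e+00] p [ 0.5253 -0.3524  0.3458] op 0.085 F [-0.4  0.2  0.1] M [ 0.02  0.02 -0.  ]
row [0.0005, -0.0, 0.0908] [0.04, 0.07, -0.09] rows>= 1.5 tcp [ 0.525 -0.352  0.255]
```

View pics/l8.png

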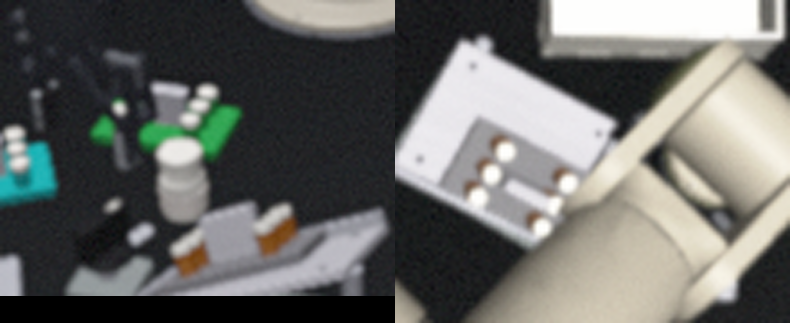

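Call:
{"method": "apply_moves", "body": {
  "plan": [
    [0, 0, 0.05, 0, 0, 0, 0.085],
    [0, 0, 0.08, 0, 0, 0, 0.085],
    [0, 0, 0.091, 0, 0, 0, 0.085],
    [0, 0, 0.091, 0, 0, 0, 0.085],
    [0, 0, 0.091, 0, 0, 0, 0.005],
    [0, 0, 0.091, 0, 0, 0, 0.005],
    [0, 0, 0.091, 0, 0, 0, 0.005],
    [0, 0, 0.091, 0, 0, 0, 0.005],
    [0, 0, 0.091, 0, 0, 0, 0.005]
  ],
  "squeeze": 50
}}

```text
clock: 11.1
eef_pos: [0.5257, -0.3522, 0.2559]
eef_rot: [1.382, 2.817, -0.0]
ft_force: [4.4, 3.4, 4.2]
opening: 0.015
```

```bash
python3 look.py l9 140,170,230,240 260,120,370,210
```

```text
t 11.2 q [-7.770e-01  6.540e-01  1.264e+00  1.000e-03  1.220e+00 -1.436e+00] p [ 0.5257 -0.3522  0.2559] op 0.0153 F [3.6 3.4 3.5] M [ 0.48 -0.54 -0.03]
```

View pics/l9.png

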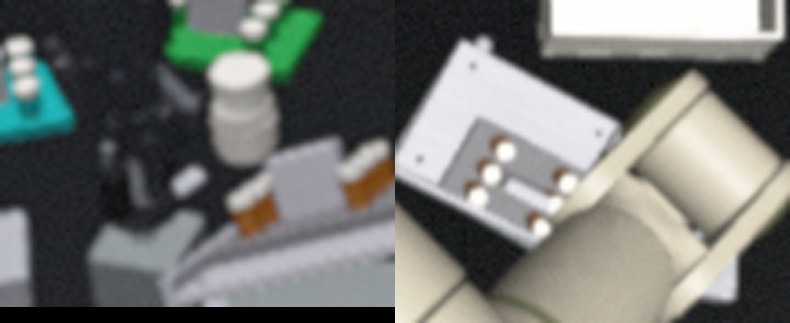

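Call:
{"method": "apply_moves", "body": {
  "plan": [
    [0, 0, 0, 0, 0, 8, 0.005],
    [0, 0, 0, 0, 0, 16, 0.005],
    [0, 0, 0, 0, 0, 24, 0.005],
    [0, 0, 0, 0, 0, 32, 0.005],
    [0, 0, 0, 0, 0, 40, 0.005],
    [0, 0, 0, 0, 0, 40, 0.005]
  ]
}}

```text
clock: 11.95
eef_pos: [0.5255, -0.3523, 0.2558]
eef_rot: [2.262, 2.177, 0.001]
ft_force: [2.6, 4.0, 5.8]
opening: 0.0151
```

Call:
{"method": "apply_moves", "body": {
  "plan": [
    [0, 0, 0, 0, 0, 8, 0.005],
    [0, 0, 0, 0, 0, 16, 0.005],
    [0, 0, 0, 0, 0, 24, 0.005],
    [0, 0, 0, 0, 0, 31, 0.005],
    [0, 0, 0, 0, 0, 31, 0.005]
  ]
}}

```text
clock: 12.58
eef_pos: [0.5253, -0.3522, 0.2558]
eef_rot: [2.761, 1.495, 0.001]
ft_force: [0.5, 3.7, 6.6]
opening: 0.0153
```

```bash
python3 look.py l10 140,170,230,240 260,120,370,210
```

```text
t 12.68 q [-0.778  0.654  1.265  0.     1.221 -0.2  ] p [ 0.5253 -0.3523  0.2558] op 0.015 F [0.1 4.4 5.6] M [0.76 0.17 0.  ]
```

View pics/l10.png

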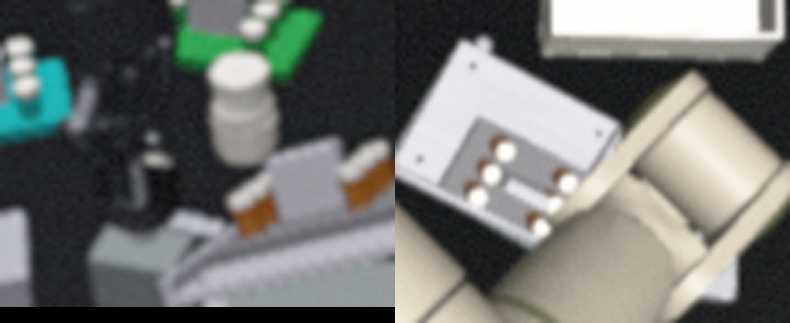

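Call:
{"method": "apply_moves", "body": {
  "plan": [
    [0, 0, 0, 0, 0, 0, 0.06],
    [0, 0, 0, 0, 0, 0, 0.06],
    [0, 0, 0, 0, 0, 0, 0.06],
    [0, 0, -0.03, 0, 0, 0, 0.06],
    [0, 0, -0.08, 0, 0, 0, 0.06],
    [0, 0, -0.12, 0, 0, 0, 0.06],
    [0, 0, -0.12, 0, 0, 0, 0.06]
  ]
}}

```text
clock: 13.55
eef_pos: [0.5251, -0.3524, 0.3787]
eef_rot: [2.757, 1.489, 0.004]
ft_force: [0.0, 0.7, -0.3]
opening: 0.06
```

```bash
python3 - <<'E'
from mv import *
st();to([.4317,.0866,.17],down(2.93-np.pi))
E
```

```text
t 13.55 q [-0.778  0.544  1.096 -0.     1.493 -0.198] p [ 0.5251 -0.3524  0.3787] op 0.06 F [ 0.   0.7 -0.3] M [0.02 0.02 0.03]
row [0.3161, -0.3192, 0.0504] [0.49, -0.19, 68.87] rows>= 7.2 tcp [0.432 0.087 0.325]
```

Call:
{"method": "apply_moves", "body": {
  "plan": [
    [0.316, -0.319, 0.05, 0.5, -0.2, 68.9, 0.06],
    [0.316, -0.319, 0.05, 0.5, -0.2, 68.9, 0.06],
    [0.316, -0.319, 0.05, 0.5, -0.2, 68.9, 0.06],
    [0.316, -0.319, 0.05, 0.5, -0.2, 68.9, 0.06],
    [0.316, -0.319, 0.05, 0.5, -0.2, 68.9, 0.06],
    [0.316, -0.319, 0.05, 0.5, -0.2, 68.9, 0.06],
    [0.316, -0.319, 0.05, 0.5, -0.2, 68.9, 0.06],
    [0.316, -0.319, 0.05, 0.5, -0.2, 68.9, 0.06],
    [0.316, -0.319, 0.05, 0.5, -0.2, 68.9, 0.06],
    [0.316, -0.319, 0.05, 0.5, -0.2, 68.9, 0.06]
  ]
}}

```text
clock: 14.8
eef_pos: [0.4321, 0.0861, 0.3242]
eef_rot: [-3.12, 0.333, 0.009]
ft_force: [-0.6, -0.5, 0.1]
opening: 0.0604
```

```bash
cat > deckchk.py <<'E'
from deckp import *
import sys
d=np.load(f"im_{sys.argv[1]}.npz")
V=[cyl(.009,.012,.039,x,y) for x in(-.026,0,.026) for y in(-.038,.038)]
it=[(RACK+V,Rd,dg([.04,.068,0]))]
overlay("scene",d['S'],it,(140,160,262,240),3.2,"_a");overlay("top",d['T'],it,(250,125,350,203),3.9,"_b")
a=cv2.imread("pics/_a.png");b=cv2.imread("pics/_b.png");h=max(len(a),len(b))
cv2.imwrite(f"pics/dk_{sys.argv[1]}.png",np.hstack([cv2.copyMakeBorder(i,0,h-len(i),0,0,0) for i in(a,b)]))
E
python3 look.py l11 ; python3 deckchk.py l11;python3 - <<'E'
from mv import *
to([.4317,.0866,.056],down(2.93-np.pi))
E
```

```text
t 14.9 q [-0.075  0.278  1.716  0.005  1.153  1.708] p [0.4322 0.0857 0.3244] op 0.0599 F [-0.3 -0.9 -0.5] M [-0.02 -0.01 -0.02]
row [-0.0, -0.0003, 0.1134] [-0.2, 0.33, -0.13] rows>= 1.8 tcp [0.432 0.087 0.211]
```

View pics/l11.png

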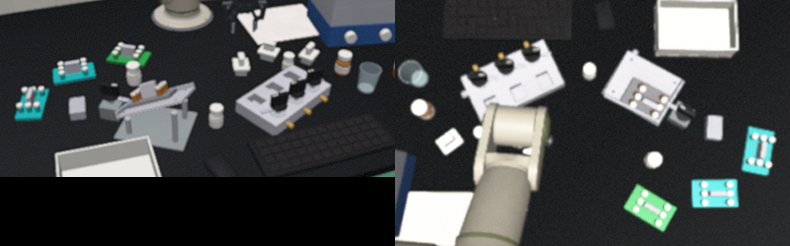

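View pics/dk_l11.png

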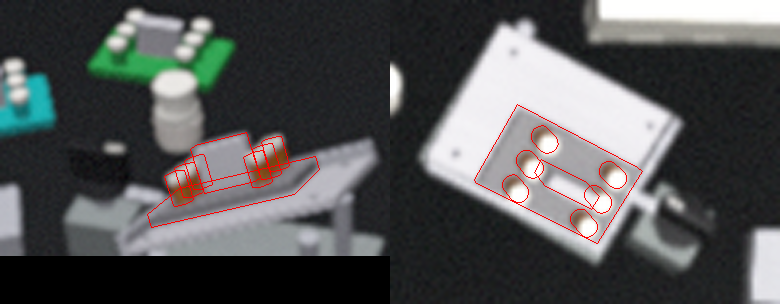

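```bash
cat > refit.py <<'E'
from h import *
import sys
G=dict(A=(dict(scene=(360,165,386,191),top=(118,186,152,219)),[.4382,.3355,2.135]),B=(dict(scene=(316,160,352,188),top=(150,206,187,236)),[.3815,.2086,.7957]),C=(dict(scene=(290,167,318,200),top=(187,192,218,224)),[.4315,.0866,2.9332]))
d=np.load(f"im_{sys.argv[1]}.npz");ims=dict(scene=d['S'],top=d['T'])
for a in sys.argv[2:]:
    k,w=a.split(':');ro={dict(s='scene',t='top')[i]:G[k][0][dict(s='scene',t='top')[i]] for i in w}
    p,f=fit(CART,ims,ro,G[k][1],steps=(.006,.006,.15));print(k,w,p.round(4),round(f,1))
E
python3 refit.py l11 C:s B:s A:s A:t
```

```text
C s [0.4298 0.0876 3.0598] 28.5
B s [0.3784 0.21   0.7707] 190.1
A s [0.4355 0.3364 2.0835] 33.1
A t [0.4389 0.3347 2.2061] 46.1
```

Call:
{"method": "apply_moves", "body": {
  "plan": [
    [0, 0, 0.06, -0.2, 0.3, 0, 0.06],
    [0, 0, 0.1, -0.2, 0.3, 0, 0.06],
    [0, 0, 0.113, -0.2, 0.3, 0, 0.06],
    [0, 0, 0.113, -0.2, 0.3, 0, 0.06],
    [0, 0, 0.113, -0.2, 0.3, 0, 0.005],
    [0, 0, 0.113, -0.2, 0.3, 0, 0.005],
    [0, 0, 0.113, -0.2, 0.3, 0, 0.005],
    [0, 0, 0.113, -0.2, 0.3, 0, 0.005],
    [0, 0, 0.113, -0.2, 0.3, 0, 0.005]
  ],
  "squeeze": 50
}}

```text
clock: 16.02
eef_pos: [0.4315, 0.0872, 0.2122]
eef_rot: [-3.124, 0.333, -0.002]
ft_force: [0.1, -0.3, 6.9]
opening: 0.0173
```

Call:
{"method": "apply_moves", "body": {
  "plan": [
    [0, 0, -0.03, 0, 0, 0, 0.005],
    [0, 0, -0.09, 0, 0, 0, 0.005],
    [0, 0, -0.12, 0, 0, 0, 0.005],
    [0, 0, -0.12, 0, 0, 0, 0.005]
  ]
}}

```text
clock: 16.52
eef_pos: [0.4312, 0.0873, 0.3331]
eef_rot: [-3.123, 0.333, -0.006]
ft_force: [0.2, 0.4, -2.8]
opening: 0.0169
```

```bash
cat > soc.py <<'E'
from mv import *
MX=np.array([.6233,.1547]);MY=.464
Rz=R.from_euler('z',MY).as_matrix()[:2,:2]
S={k:MX+Rz@[-.04,.085*k] for k in(-1,0,1)}
K={k:MX+Rz@[.04,.085*k] for k in(-1,0,1)}
KY=MY+np.pi+1.2-2*np.pi
E
python3 look.py l12 270,130,400,250 140,110,240,220;python3 - <<'E'
from soc import *
print(S,K,KY)
for z in(.112,.09): to([*S[-1],z],down(MY))
E
```

```text
t 16.62 q [-0.071  0.268  1.709  0.     1.166  1.712] p [0.4309 0.0873 0.3306] op 0.0172 F [ 0.2  0.6 -3.2] M [0.05 0.05 0.01]
{-1: array([0.62556916, 0.06078594]), 0: array([0.58752922, 0.13679885]), 1: array([0.54948927, 0.21281176])} {-1: array([0.69711073, 0.09658824]), 0: array([0.65907078, 0.17260115]), 1: array([0.62103084, 0.24861406])} -1.4775926535897934
row [0.196, -0.0151, 0.0632] [-0.04, 0.11, -38.76] rows>= 3.6 tcp [0.626 0.061 0.267]
row [0.196, -0.0151, 0.0852] [-0.04, 0.11, -38.76] rows>= 3.6 tcp [0.626 0.061 0.245]
```

View pics/l12.png

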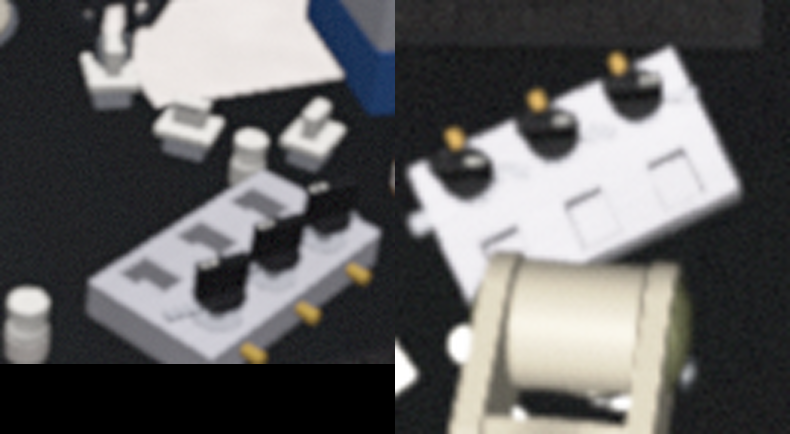

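Call:
{"method": "apply_moves", "body": {
  "plan": [
    [0.1, -0.008, 0, 0, 0, -20, 0.005],
    [0.196, -0.015, 0.02, 0, 0.1, -38.8, 0.005],
    [0.196, -0.015, 0.04, 0, 0.1, -38.8, 0.005],
    [0.196, -0.015, 0.055, 0, 0.1, -38.8, 0.005],
    [0.196, -0.015, 0.055, 0, 0.1, -38.8, 0.005],
    [0.196, -0.015, 0.055, 0, 0.1, -38.8, 0.005]
  ]
}}

```text
clock: 17.38
eef_pos: [0.6255, 0.0608, 0.2761]
eef_rot: [-3.057, -0.72, -0.0]
ft_force: [-0.8, 0.2, -1.8]
opening: 0.0169
```

```bash
cat > held.py <<'E'
from soc import *
import sys
tag,k=sys.argv[1],int(sys.argv[2])
d=np.load(f"im_{tag}.npz")
s=sense();Rm=R.from_rotvec(s['eef_rot']).as_matrix();g=np.array(s['eef_pos'])+Rm[:,2]*.155
Rc=np.c_[Rm[:,0],-Rm[:,1],-Rm[:,2]];o=g-Rc@[0,0,.056]
u=proj('scene',[o])[0].astype(int)
it=[(CART,Rc,o)]+[([box(-.024,.024,-.019,.019,0,0)],R.from_euler('z',MY).as_matrix(),np.array([*S[j],.04])) for j in(-1,0,1)]
r=(u[0]-40,u[1]-40,u[0]+40,u[1]+35)
overlay("scene",d['S'],it,r,9,"held_"+tag)
to([*S[k],.09],down(MY if abs(np.arctan2(Rm[1,0],Rm[0,0])-MY)<1 else MY+np.pi))
E
python3 look.py l13; python3 held.py l13 -1
```

```text
t 17.48 q [-9.100e-02  6.250e-01  1.254e+00  1.000e-03  1.261e+00  1.016e+00] p [0.6255 0.0608 0.2773] op 0.0171 F [-0.3 -0.9 -1.8] M [-0.02 -0.01  0.02]
row [-0.0, 0.0, 0.0323] [0.03, -0.12, -0.02] rows>= 0.5 tcp [0.626 0.061 0.245]
```

View pics/held_l13.png

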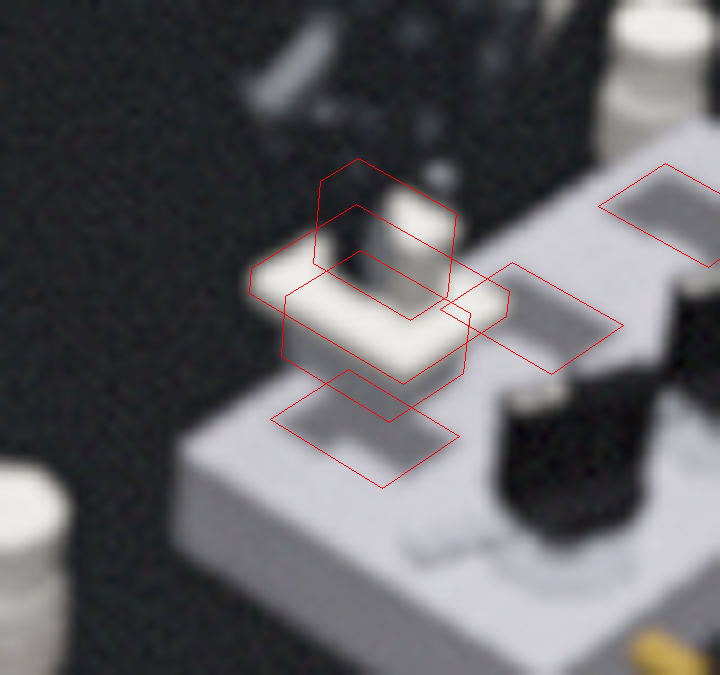

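Call:
{"method": "apply_moves", "body": {
  "plan": [
    [0, 0, 0.012, 0, 0, 0, 0.005],
    [0, 0, 0.022, 0, 0, 0, 0.005],
    [0, 0, 0.022, 0, 0, 0, 0.005]
  ]
}}

```text
clock: 17.85
eef_pos: [0.6258, 0.0606, 0.2533]
eef_rot: [-3.056, -0.723, 0.001]
ft_force: [-0.7, -0.6, -2.4]
opening: 0.0172
```

Call:
{"method": "apply_moves", "body": {
  "plan": [
    [0, 0, 0.004, 0, 0, 0, 0.005],
    [0, 0, 0.007, 0, 0, 0, 0.005],
    [0, 0, 0.007, 0, 0, 0, 0.005]
  ]
}}

```text
clock: 18.23
eef_pos: [0.6261, 0.0606, 0.2472]
eef_rot: [-3.057, -0.723, -0.002]
ft_force: [-0.2, -0.5, -2.5]
opening: 0.0169
```

```bash
python3 look.py l14; python3 held.py l14 -1
```

```text
t 18.32 q [-9.100e-02  6.580e-01  1.285e+00  1.000e-03  1.197e+00  1.014e+00] p [0.6262 0.0606 0.2475] op 0.0173 F [ 0.2  0.2 -1.9] M [ 0.02 -0.01 -0.01]
row [-0.0005, -0.0004, 0.0025] [0.01, -0.09, 0.04] rows>= 0.0 tcp [0.626 0.061 0.245]
```

View pics/held_l14.png

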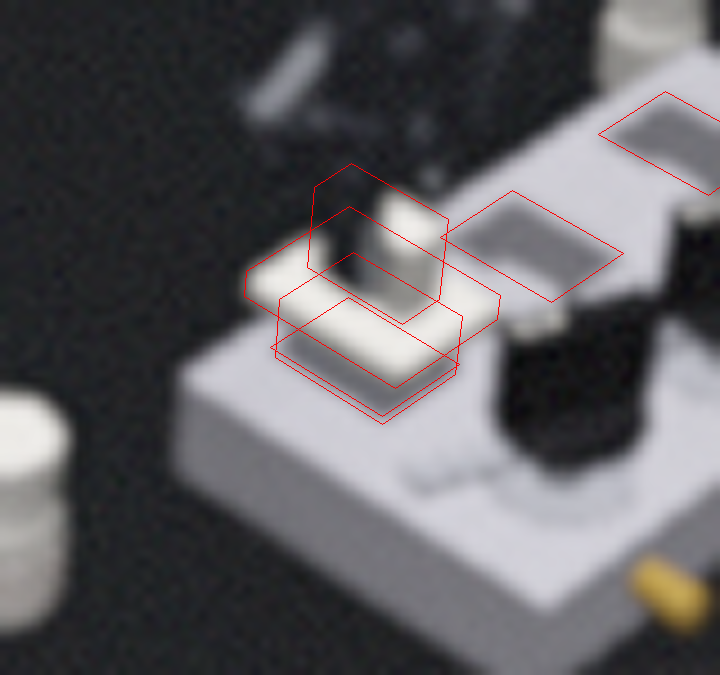

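Call:
{"method": "apply_moves", "body": {
  "plan": [
    [0, 0, 0.004, 0, 0, 0, 0.005],
    [0, 0, 0.006, 0, 0, 0, 0.005],
    [0, 0, 0.006, 0, 0, 0, 0.005]
  ]
}}

```text
clock: 18.7
eef_pos: [0.6261, 0.0606, 0.2412]
eef_rot: [-3.057, -0.723, -0.002]
ft_force: [0.2, -0.4, -2.3]
opening: 0.017
```

Call:
{"method": "apply_moves", "body": {
  "plan": [
    [0, 0, 0.004, 0, 0, 0, 0.005],
    [0, 0, 0.007, 0, 0, 0, 0.005],
    [0, 0, 0.007, 0, 0, 0, 0.005]
  ]
}}

```text
clock: 19.08
eef_pos: [0.6261, 0.0606, 0.2341]
eef_rot: [-3.057, -0.723, -0.001]
ft_force: [-0.7, -0.5, -2.5]
opening: 0.0171
```

Call:
{"method": "apply_moves", "body": {
  "plan": [
    [0, 0, 0.003, 0, 0, 0, 0.005],
    [0, 0, 0.005, 0, 0, 0, 0.005],
    [0, 0, 0.006, 0, 0, 0, 0.005],
    [0, 0, 0.006, 0, 0, 0, 0.005]
  ]
}}

```text
clock: 19.58
eef_pos: [0.6261, 0.0606, 0.2284]
eef_rot: [-3.057, -0.723, -0.002]
ft_force: [-0.1, -0.5, -1.5]
opening: 0.0173
```

Call:
{"method": "apply_moves", "body": {
  "plan": [
    [0, 0, 0.002, 0, 0, 0, 0.005],
    [0, 0, 0.003, 0, 0, 0, 0.005]
  ]
}}

```text
clock: 19.82
eef_pos: [0.626, 0.0607, 0.2282]
eef_rot: [3.057, 0.724, 0.005]
ft_force: [-9.6, 0.8, 23.9]
opening: 0.0176
```

Call:
{"method": "apply_moves", "body": {
  "plan": [
    [0, 0, -0.002, 0, 0, 0, 0.05],
    [0, 0, -0.002, 0, 0, 0, 0.05],
    [0, 0, -0.002, 0, 0, 0, 0.05],
    [0, 0, -0.04, 0, 0, 0, 0.05],
    [0, 0, -0.08, 0, 0, 0, 0.05],
    [0, 0, -0.1, 0, 0, 0, 0.05],
    [0, 0, -0.1, 0, 0, 0, 0.05]
  ]
}}

```text
clock: 20.7
eef_pos: [0.6261, 0.0606, 0.3266]
eef_rot: [3.057, 0.723, 0.006]
ft_force: [0.9, 0.4, -0.4]
opening: 0.05
```

```bash
python3 look.py l15 280,150,400,270 140,110,240,210; python3 - <<'E'
from soc import *
for z in(.17,.094): to([*K[-1],z],down(KY))
E
```

```text
t 20.8 q [-9.200e-02  5.800e-01  1.191e+00  1.000e-03  1.371e+00  1.014e+00] p [0.6259 0.0606 0.3242] op 0.05 F [-0.9 -0.1  0.5] M [ 0.07 -0.03  0.03]
row [0.0798, -0.0003, -0.0008] [-0.03, 0.05, 111.28] rows>= 10.4 tcp [0.697 0.097 0.325]
row [0.0798, -0.0002, 0.0752] [-0.03, 0.05, 111.28] rows>= 10.4 tcp [0.697 0.097 0.249]
```

View pics/l15.png

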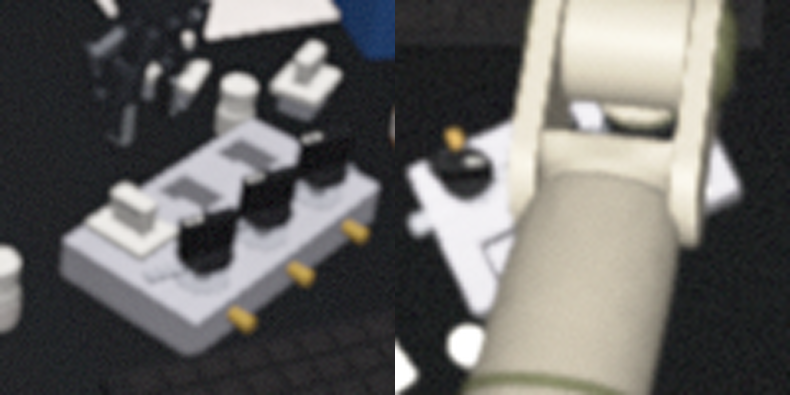

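Call:
{"method": "apply_moves", "body": {
  "plan": [
    [0.04, 0, 0, 0, 0, -10, 0.05],
    [0.08, 0, 0, 0, 0, -20, 0.05],
    [0.08, 0, 0, 0, 0, -30, 0.05],
    [0.08, 0, 0, 0, 0, -40, 0.05],
    [0.08, 0, 0, 0, 0, -50, 0.05],
    [0.08, 0, 0, 0, 0, -60, 0.05],
    [0.08, 0, 0, 0, 0, -68.7, 0.05],
    [0.08, 0, 0, 0, 0, -68.7, 0.05],
    [0.08, 0, 0, 0, 0, -68.7, 0.05]
  ]
}}

```text
clock: 21.92
eef_pos: [0.6976, 0.0964, 0.3246]
eef_rot: [-2.119, -2.319, -0.001]
ft_force: [0.2, 0.7, 0.8]
opening: 0.0497
```

```bash
python3 look.py l16 280,150,400,270 140,110,240,210; python3 - <<'E'
from soc import *
for z in(.17,.094): to([*K[-1],z],down(KY+np.pi))
E
```

```text
t 22.02 q [-3.000e-02  7.130e-01  9.270e-01  1.000e-03  1.501e+00 -1.220e-01] p [0.6976 0.0964 0.3251] op 0.0503 F [ 0.4 -0.2  0.4] M [-0.01 -0.   -0.  ]
row [0.0002, -0.0004, 0.0001] [0.04, -0.03, -0.12] rows>= 0.0 tcp [0.697 0.097 0.325]
row [0.0002, -0.0005, 0.0761] [0.04, -0.03, -0.12] rows>= 1.2 tcp [0.697 0.097 0.249]
```

View pics/l16.png

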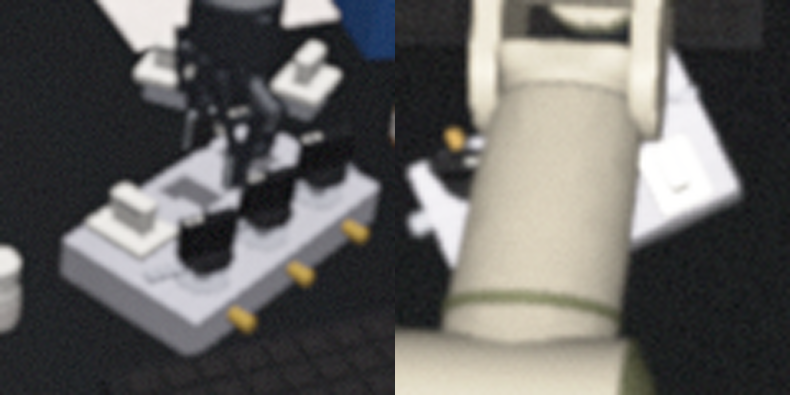

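```bash
python3 - <<'E'
from soc import *
k=K[-1]
print((proj('scene',[[*k,.152],[*k,.106],[*k,.17]])-[280,150])*395/120)
E
```

```text
[[213.2491087  168.91103294]
 [207.28390332 213.26721535]
 [215.62943362 151.01770827]]
```

```bash
python3 - <<'E'
from soc import *
d=np.load("im_l16.npz")['S']
s=sense();Rm=R.from_rotvec(s['eef_rot']).as_matrix();p=np.array(s['eef_pos'])
it=[([box(-.011,.011,a,b,.14,.173)],Rm,p) for a,b in((-.035,-.025),(.025,.035))]
KR=R.from_euler('z',KY).as_matrix()
it+=[([box(-.027,.027,-.008,.008,-.022,.014)],KR,np.array([*K[k],.092])) for k in(-1,0,1)]
im=(np.clip((d/255.)**.5*255,0,255)).astype(np.uint8)
overlay('scene',im,it,(320,160,390,240),9,'g16')
E
```

```text
(no output)
```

View pics/g16.png

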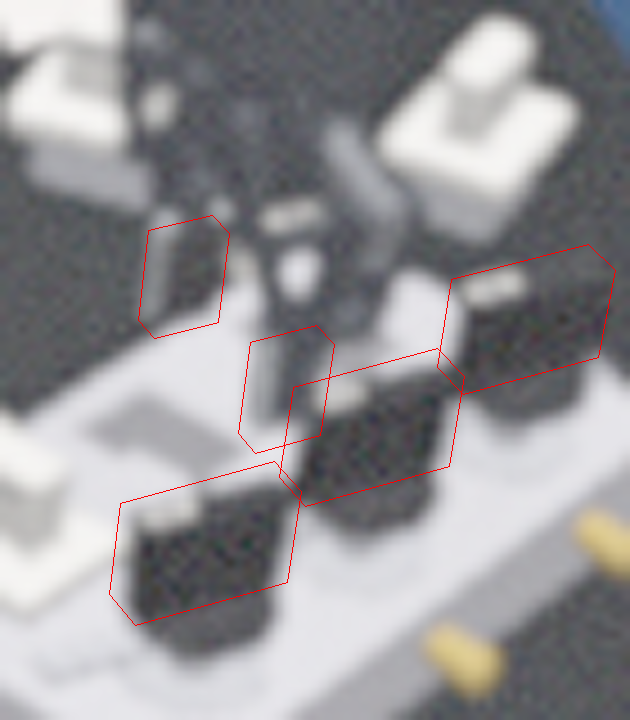

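Call:
{"method": "apply_moves", "body": {
  "plan": [
    [0, 0, 0.04, 0, 0, 0, 0.05],
    [0, 0, 0.066, 0, 0, 0, 0.05],
    [0, 0, 0.076, 0, 0, 0, 0.05],
    [0, 0, 0.076, 0, 0, 0, 0.05],
    [0, 0, 0.076, 0, 0, 0, 0.005],
    [0, 0, 0.076, 0, 0, 0, 0.005],
    [0, 0, 0.076, 0, 0, 0, 0.005],
    [0, 0, 0.076, 0, 0, 0, 0.005]
  ],
  "squeeze": 50
}}

```text
clock: 23.02
eef_pos: [0.6976, 0.0965, 0.2509]
eef_rot: [2.115, 2.321, 0.003]
ft_force: [-2.0, -0.6, 5.5]
opening: 0.0154
```

Call:
{"method": "apply_moves", "body": {
  "plan": [
    [0, 0, 0, 0, 0, 9, 0.005],
    [0, 0, 0, 0, 0, 18, 0.005],
    [0, 0, 0, 0, 0, 27, 0.005],
    [0, 0, 0, 0, 0, 36, 0.005],
    [0, 0, 0, 0, 0, 45, 0.005],
    [0, 0, 0, 0, 0, 54, 0.005],
    [0, 0, 0, 0, 0, 63, 0.005],
    [0, 0, 0, 0, 0, 71, 0.005],
    [0, 0, 0, 0, 0, 71, 0.005]
  ]
}}

```text
clock: 24.15
eef_pos: [0.6973, 0.0967, 0.2509]
eef_rot: [-3.071, -0.66, -0.002]
ft_force: [-4.4, 0.2, 6.7]
opening: 0.0154
```

```bash
python3 look.py l17 280,150,400,270 140,110,240,210
```

```text
t 24.25 q [-3.000e-02  7.740e-01  1.024e+00  1.000e-03  1.342e+00  1.116e+00] p [0.6973 0.0967 0.2509] op 0.015 F [-4.6  0.1  7.5] M [-0.03  0.76  0.08]
```

View pics/l17.png

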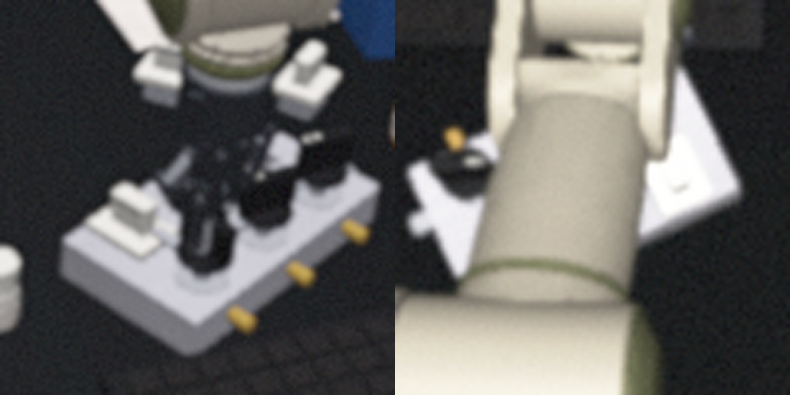

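Call:
{"method": "apply_moves", "body": {
  "plan": [
    [0, 0, 0, 0, 0, 0, 0.04],
    [0, 0, 0, 0, 0, 0, 0.04],
    [0, 0, 0, 0, 0, 0, 0.04],
    [0, 0, -0.04, 0, 0, 0, 0.04],
    [0, 0, -0.08, 0, 0, 0, 0.05],
    [0, 0, -0.08, 0, 0, 0, 0.05]
  ]
}}

```text
clock: 25.0
eef_pos: [0.6977, 0.0964, 0.3333]
eef_rot: [3.07, 0.662, 0.013]
ft_force: [0.5, -0.4, -0.6]
opening: 0.0503
```

```bash
python3 - <<'E'
from mv import *
st();to([.3817,.2086,.17],down(.798))
E
```

```text
t 25.0 q [-3.000e-02  7.070e-01  9.160e-01  1.000e-03  1.510e+00  1.116e+00] p [0.6977 0.0964 0.3333] op 0.0503 F [ 0.5 -0.4 -0.6] M [-0.04  0.03 -0.02]
row [-0.2418, -0.2324, 0.0057] [0.26, -0.41, -21.39] rows>= 5.4 tcp [0.382 0.209 0.325]
```

Call:
{"method": "apply_moves", "body": {
  "plan": [
    [-0.242, -0.232, 0.006, 0.3, -0.4, -21.4, 0.06],
    [-0.242, -0.232, 0.006, 0.3, -0.4, -21.4, 0.06],
    [-0.242, -0.232, 0.006, 0.3, -0.4, -21.4, 0.06],
    [-0.242, -0.232, 0.006, 0.3, -0.4, -21.4, 0.06],
    [-0.242, -0.232, 0.006, 0.3, -0.4, -21.4, 0.06],
    [-0.242, -0.232, 0.006, 0.3, -0.4, -21.4, 0.06],
    [-0.242, -0.232, 0.006, 0.3, -0.4, -21.4, 0.06],
    [-0.242, -0.232, 0.006, 0.3, -0.4, -21.4, 0.06]
  ]
}}

```text
clock: 26.0
eef_pos: [0.3823, 0.2079, 0.323]
eef_rot: [-2.892, -1.219, 0.01]
ft_force: [-0.0, -0.5, -0.0]
opening: 0.0602
```

```bash
python3 look.py l18 280,140,410,270 110,110,240,240; python3 - <<'E'
from mv import *
to([.3817,.2086,.056],down(.798))
E
python3 refit.py l18 A:s A:t B:s; python3 deckchk.py l18
```

```text
t 26.1 q [0.224 0.272 1.731 0.003 1.146 0.996] p [0.3824 0.2078 0.3229] op 0.0601 F [ 0.5 -0.5 -0.3] M [-0.01 -0.05 -0.  ]
row [0.0006, -0.0004, 0.1119] [-0.34, 0.27, -0.05] rows>= 1.8 tcp [0.382 0.209 0.211]
A s [0.4367 0.3356 2.0915] 33.1
A t [0.4321 0.3426 2.0088] 505.0
B s [0.3784 0.2099 0.7678] 189.7
```

View pics/l18.png

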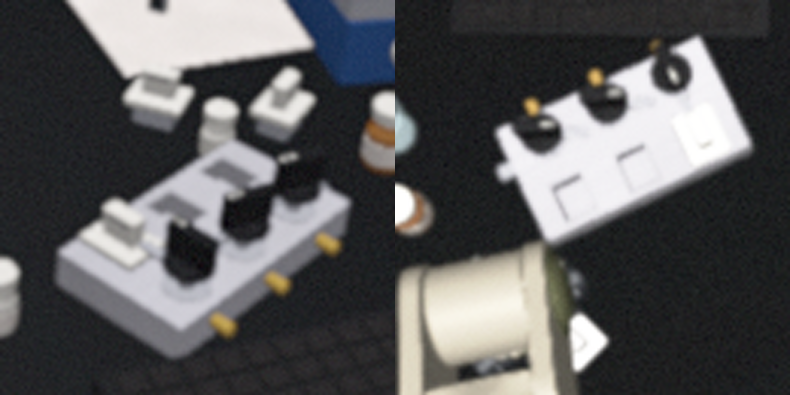

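View pics/dk_l18.png

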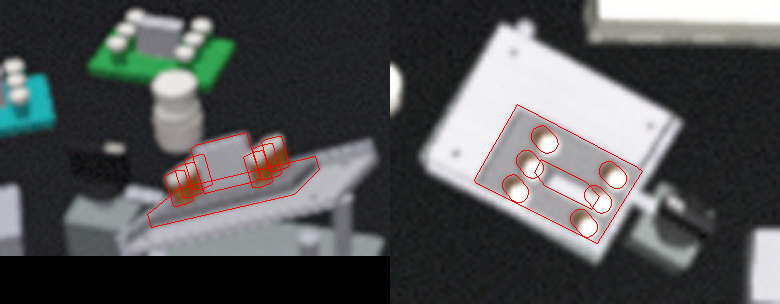

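Call:
{"method": "apply_moves", "body": {
  "plan": [
    [0, 0, 0.06, -0.3, 0.3, 0, 0.06],
    [0.001, 0, 0.1, -0.3, 0.3, 0, 0.06],
    [0.001, 0, 0.112, -0.3, 0.3, 0, 0.06],
    [0.001, 0, 0.112, -0.3, 0.3, 0, 0.06],
    [0.001, 0, 0.112, -0.3, 0.3, 0, 0.005],
    [0.001, 0, 0.112, -0.3, 0.3, 0, 0.005],
    [0.001, 0, 0.112, -0.3, 0.3, 0, 0.005],
    [0.001, 0, 0.112, -0.3, 0.3, 0, 0.005],
    [0.001, 0, 0.112, -0.3, 0.3, 0, 0.005]
  ],
  "squeeze": 50
}}

```text
clock: 27.22
eef_pos: [0.3815, 0.209, 0.212]
eef_rot: [-2.894, -1.22, -0.004]
ft_force: [-0.5, -0.9, 6.8]
opening: 0.0173
```

Call:
{"method": "apply_moves", "body": {
  "plan": [
    [0, 0, -0.03, 0, 0, 0, 0.005],
    [0, 0, -0.09, 0, 0, 0, 0.005],
    [0, 0, -0.12, 0, 0, 0, 0.005],
    [0, 0, -0.12, 0, 0, 0, 0.005]
  ]
}}

```text
clock: 27.72
eef_pos: [0.3812, 0.2089, 0.3329]
eef_rot: [-2.895, -1.221, -0.008]
ft_force: [-0.7, 0.4, -2.3]
opening: 0.0171
```

```bash
python3 - <<'E'
from soc import *
st()
to([*S[0],.12],down(MY))
E
```

```text
t 27.73 q [2.270e-01 2.560e-01 1.719e+00 1.000e-03 1.162e+00 9.990e-01] p [0.3812 0.2089 0.3329] op 0.0171 F [-0.7  0.4 -2.3] M [-0.05 -0.01 -0.02]
row [0.0922, 0.198, 0.0586] [0.06, -0.27, 19.15] rows>= 3.6 tcp [0.588 0.137 0.275]
```

Call:
{"method": "apply_moves", "body": {
  "plan": [
    [0.03, 0.06, 0, 0, 0, 5, 0.005],
    [0.06, 0.12, 0, 0, 0, 12, 0.005],
    [0.092, 0.17, 0.01, 0, -0.3, 19, 0.005],
    [0.092, 0.198, 0.04, 0, -0.3, 19, 0.005],
    [0.092, 0.198, 0.058, 0, -0.3, 19, 0.005],
    [0.092, 0.198, 0.058, 0, -0.3, 19, 0.005]
  ]
}}

```text
clock: 28.48
eef_pos: [0.587, 0.1363, 0.2699]
eef_rot: [-3.056, -0.725, 0.017]
ft_force: [0.2, 0.5, -1.7]
opening: 0.0172
```

```bash
python3 look.py l19;python3 held.py l19 0
```

```text
t 28.57 q [ 0.033  0.591  1.338 -0.002  1.219  1.138] p [0.5871 0.1368 0.2728] op 0.0169 F [ 0.3  0.  -2.5] M [-0.   -0.02 -0.05]
row [0.0005, 0.0002, 0.0278] [-0.03, 0.32, 0.16] rows>= 0.4 tcp [0.588 0.137 0.245]
```

View pics/held_l19.png

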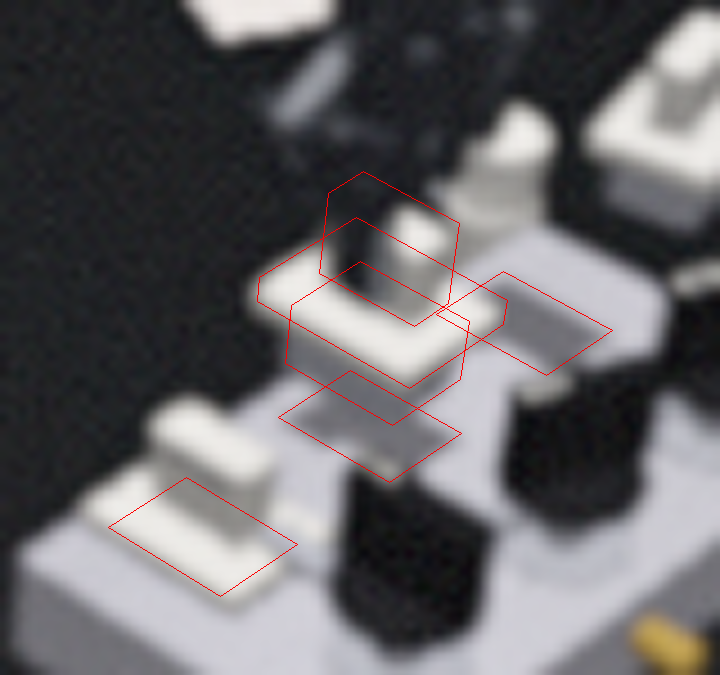

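Call:
{"method": "apply_moves", "body": {
  "plan": [
    [0.0025, 0, 0.01, 0, 0.3, 0.2, 0.005],
    [0.0025, 0, 0.02, 0, 0.3, 0.2, 0.005],
    [0.0025, 0, 0.025, 0, 0.3, 0.2, 0.005],
    [0.0025, 0, 0.025, 0, 0.3, 0.2, 0.005]
  ]
}}

```text
clock: 29.08
eef_pos: [0.5893, 0.1377, 0.2477]
eef_rot: [-3.058, -0.721, 0.001]
ft_force: [-1.5, 0.2, -2.0]
opening: 0.017
```

```bash
python3 look.py l20;python3 held.py l20 0
```

```text
t 29.18 q [0.034 0.622 1.358 0.    1.16  1.142] p [0.5895 0.1376 0.2483] op 0.0171 F [ 0.5  0.1 -0.9] M [-0.01 -0.03  0.02]
row [-0.0021, -0.0001, 0.0033] [0.01, -0.05, -0.06] rows>= 0.1 tcp [0.588 0.137 0.245]
```

View pics/held_l20.png

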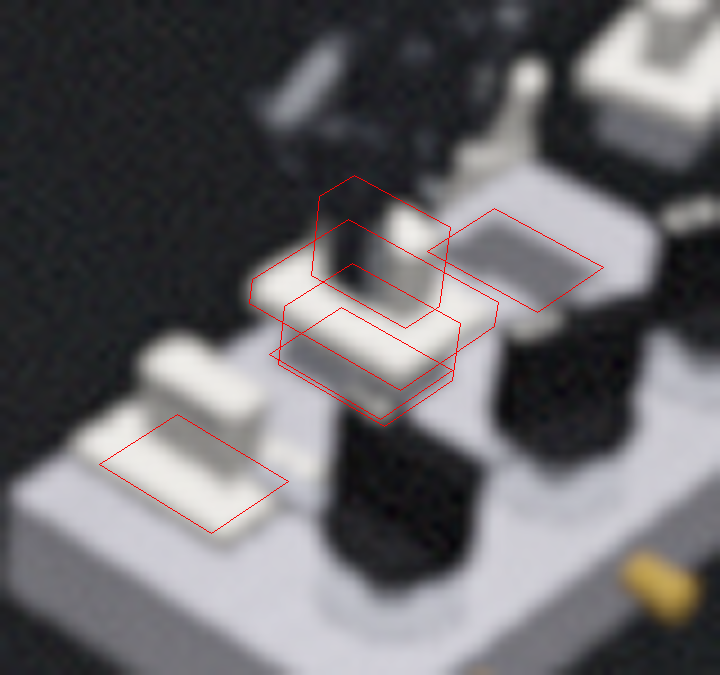

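Call:
{"method": "apply_moves", "body": {
  "plan": [
    [0, 0, 0.003, 0, 0, 0, 0.005],
    [0, 0, 0.006, 0, 0, 0, 0.005],
    [0, 0, 0.006, 0, 0, 0, 0.005]
  ]
}}

```text
clock: 29.55
eef_pos: [0.5894, 0.1376, 0.2419]
eef_rot: [-3.058, -0.721, -0.0]
ft_force: [0.7, -0.4, -2.5]
opening: 0.0174
```

Call:
{"method": "apply_moves", "body": {
  "plan": [
    [0, 0, 0.004, 0, 0, 0, 0.005],
    [0, 0, 0.007, 0, 0, 0, 0.005],
    [0, 0, 0.007, 0, 0, 0, 0.005]
  ]
}}

```text
clock: 29.92
eef_pos: [0.5894, 0.1376, 0.2348]
eef_rot: [-3.058, -0.721, -0.0]
ft_force: [0.0, 0.4, -0.9]
opening: 0.0173
```

Call:
{"method": "apply_moves", "body": {
  "plan": [
    [0, 0, 0.003, 0, 0, 0, 0.005],
    [0, 0, 0.006, 0, 0, 0, 0.005],
    [0, 0, 0.006, 0, 0, 0, 0.005]
  ]
}}

```text
clock: 30.3
eef_pos: [0.5894, 0.1376, 0.2288]
eef_rot: [-3.058, -0.721, -0.0]
ft_force: [-0.7, -0.4, -2.3]
opening: 0.0175
```

Call:
{"method": "apply_moves", "body": {
  "plan": [
    [0, 0, 0.002, 0, 0, 0, 0.005],
    [0, 0, 0.003, 0, 0, 0, 0.005]
  ]
}}

```text
clock: 30.55
eef_pos: [0.5895, 0.1376, 0.228]
eef_rot: [3.058, 0.721, 0.003]
ft_force: [-7.3, -1.9, 19.2]
opening: 0.0174
```

Seated. Release, lift, and line up on this knob.

Call:
{"method": "apply_moves", "body": {
  "plan": [
    [0, 0, -0.002, 0, 0, 0, 0.05],
    [0, 0, -0.002, 0, 0, 0, 0.05],
    [0, 0, -0.002, 0, 0, 0, 0.05],
    [0, 0, -0.04, 0, 0, 0, 0.05],
    [0, 0, -0.08, 0, 0, 0, 0.05],
    [0, 0, -0.1, 0, 0, 0, 0.05],
    [0, 0, -0.1, 0, 0, 0, 0.05]
  ]
}}

```text
clock: 31.42
eef_pos: [0.5895, 0.1376, 0.3272]
eef_rot: [3.057, 0.721, 0.005]
ft_force: [0.3, -0.4, -0.4]
opening: 0.0503
```

```bash
python3 look.py l21 280,140,410,270 110,110,240,240; python3 - <<'E'
from soc import *
to([*K[0],.17],down(KY+np.pi))
E
```

```text
t 31.52 q [0.034 0.54  1.264 0.    1.338 1.142] p [0.5893 0.1376 0.325 ] op 0.05 F [ 0.5  0.4 -0.3] M [ 0.02  0.01 -0.02]
row [0.0781, -0.0002, -0.0001] [-0.06, 0.03, -68.82] rows>= 6.4 tcp [0.659 0.173 0.325]
```

View pics/l21.png

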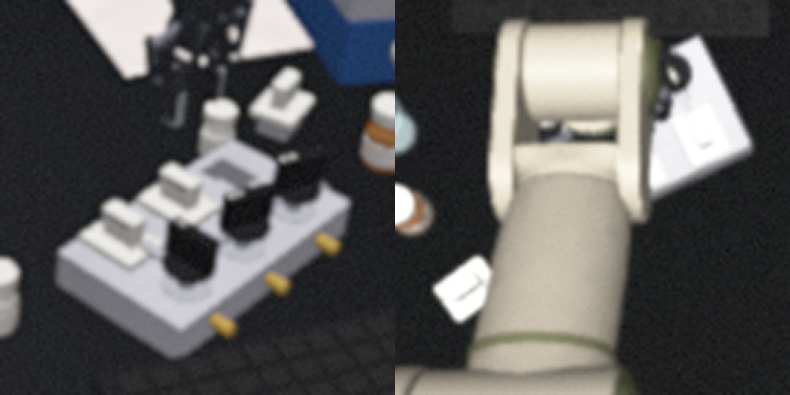

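Call:
{"method": "apply_moves", "body": {
  "plan": [
    [0.04, 0, 0, 0, 0, -10, 0.05],
    [0.078, 0, 0, 0, 0, -20, 0.05],
    [0.078, 0, 0, 0, 0, -30, 0.05],
    [0.078, 0, 0, 0, 0, -40, 0.05],
    [0.078, 0, 0, 0, 0, -50, 0.05],
    [0.078, 0, 0, 0, 0, -60, 0.05],
    [0.078, 0, 0, 0, 0, -68.8, 0.05],
    [0.078, 0, 0, 0, 0, -68.8, 0.05],
    [0.078, 0, 0.04, 0, 0, -68.8, 0.05],
    [0.078, 0, 0.066, 0, 0, -68.8, 0.05],
    [0.078, 0, 0.075, 0, 0, -68.8, 0.05],
    [0.078, 0, 0.075, 0, 0, -68.8, 0.05]
  ]
}}

```text
clock: 33.02
eef_pos: [0.6593, 0.1725, 0.2509]
eef_rot: [-2.117, -2.321, 0.0]
ft_force: [0.1, -0.6, 0.5]
opening: 0.05
```

```bash
python3 look.py l22 280,140,410,270 110,110,240,240; python3 - <<'E'
from soc import *
to([*K[0],.094],down(KY+np.pi))
E
```

```text
t 33.12 q [ 0.083  0.735  1.104  0.     1.301 -0.01 ] p [0.6595 0.1725 0.2523] op 0.0496 F [ 0.2 -0.4 -0.6] M [ 0.04 -0.    0.03]
row [0.0002, -0.0004, 0.0033] [0.13, -0.01, -0.06] rows>= 0.1 tcp [0.659 0.173 0.249]
```

View pics/l22.png

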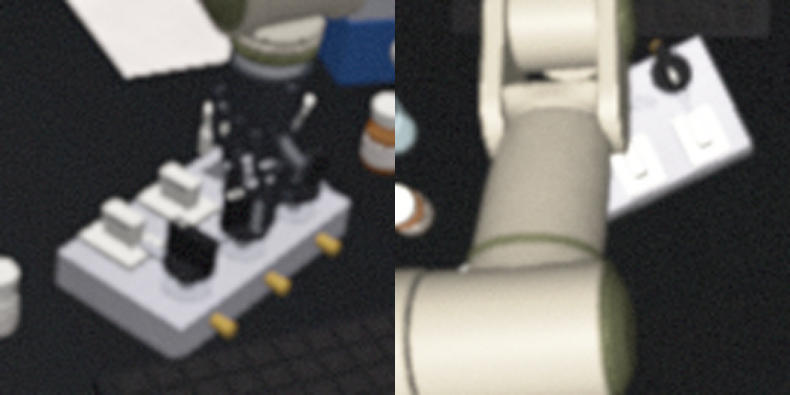

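Call:
{"method": "apply_moves", "body": {
  "plan": [
    [0, 0, 0.002, 0, 0, 0, 0.005],
    [0, 0, 0.002, 0, 0, 0, 0.005],
    [0, 0, 0.002, 0, 0, 0, 0.005],
    [0, 0, 0.002, 0, 0, 0, 0.005],
    [0, 0, 0.002, 0, 0, 0, 0.005]
  ],
  "squeeze": 50
}}

```text
clock: 33.75
eef_pos: [0.6594, 0.1724, 0.2497]
eef_rot: [2.115, 2.321, 0.002]
ft_force: [2.6, 1.5, 4.2]
opening: 0.0153
```

Call:
{"method": "apply_moves", "body": {
  "plan": [
    [0, 0, 0, 0, 0, 9, 0.005],
    [0, 0, 0, 0, 0, 18, 0.005],
    [0, 0, 0, 0, 0, 27, 0.005],
    [0, 0, 0, 0, 0, 36, 0.005],
    [0, 0, 0, 0, 0, 45, 0.005],
    [0, 0, 0, 0, 0, 54, 0.005],
    [0, 0, 0, 0, 0, 63, 0.005],
    [0, 0, 0, 0, 0, 71, 0.005],
    [0, 0, 0, 0, 0, 71, 0.005]
  ]
}}

```text
clock: 34.88
eef_pos: [0.6591, 0.1727, 0.2497]
eef_rot: [-3.071, -0.66, -0.002]
ft_force: [-1.0, 0.7, 4.1]
opening: 0.0156
```

Call:
{"method": "apply_moves", "body": {
  "plan": [
    [0, 0, 0, 0, 0, 0, 0.04],
    [0, 0, 0, 0, 0, 0, 0.04],
    [0, 0, 0, 0, 0, 0, 0.04],
    [0, 0, -0.04, 0, 0, 0, 0.04],
    [0, 0, -0.08, 0, 0, 0, 0.05],
    [0, 0, -0.08, 0, 0, 0, 0.05]
  ]
}}

```text
clock: 35.62
eef_pos: [0.6593, 0.1725, 0.3327]
eef_rot: [3.07, 0.662, 0.011]
ft_force: [-0.4, -0.4, -1.0]
opening: 0.05
```

```bash
python3 look.py l23 280,140,410,270 110,110,240,240; python3 refit.py l23 A:s; python3 - <<'E'
from soc import *
to([.4382,.3355,.17],down(2.13))
E
```

```text
t 35.73 q [0.082 0.668 1.007 0.    1.467 1.229] p [0.659  0.1724 0.3287] op 0.0503 F [ 0.5 -0.6 -1.2] M [ 0.04 -0.01 -0.03]
A s [0.4398 0.3353 2.262 ] 125.7
row [-0.134, -0.2396, 0.0038] [-0.01, -0.01, -97.72] rows>= 9.1 tcp [0.438 0.336 0.325]
```

View pics/l23.png

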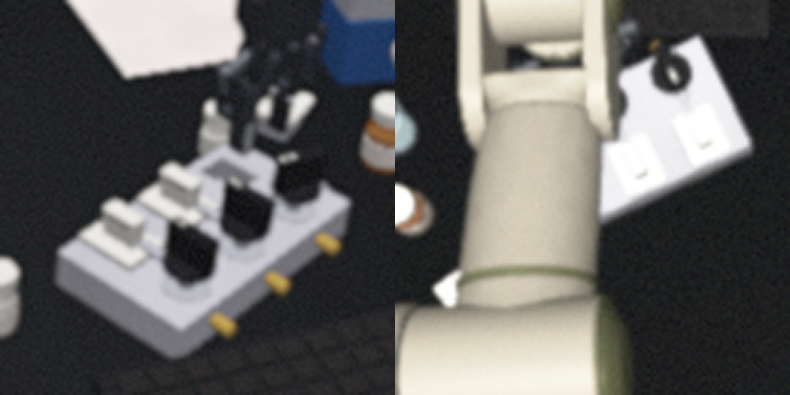

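Call:
{"method": "apply_moves", "body": {
  "plan": [
    [-0.134, -0.24, 0.004, 0, 0, -97.7, 0.06],
    [-0.134, -0.24, 0.004, 0, 0, -97.7, 0.06],
    [-0.134, -0.24, 0.004, 0, 0, -97.7, 0.06],
    [-0.134, -0.24, 0.004, 0, 0, -97.7, 0.06],
    [-0.134, -0.24, 0.004, 0, 0, -97.7, 0.06],
    [-0.134, -0.24, 0.004, 0, 0, -97.7, 0.06],
    [-0.134, -0.24, 0.004, 0, 0, -97.7, 0.06],
    [-0.134, -0.24, 0.004, 0, 0, -97.7, 0.06],
    [-0.134, -0.24, 0.004, 0, 0, -97.7, 0.06],
    [-0.134, -0.24, 0.004, 0, 0, -97.7, 0.06],
    [-0.134, -0.24, 0.004, 0, 0, -97.7, 0.06],
    [-0.134, -0.24, 0.004, 0, 0, -97.7, 0.06]
  ]
}}

```text
clock: 37.22
eef_pos: [0.4382, 0.3359, 0.3248]
eef_rot: [1.525, 2.746, 0.0]
ft_force: [0.1, -0.0, 0.1]
opening: 0.0596
```

```bash
python3 look.py l24 320,110,430,220 110,110,240,240; python3 refit.py l24 A:s; python3 - <<'E'
from soc import *
to([.4382,.3355,.056],down(2.13))
E
```

```text
t 37.33 q [ 0.44   0.454  1.421 -0.     1.265 -0.118] p [0.4382 0.3359 0.325 ] op 0.0598 F [-0.1  0.4 -0.6] M [ 0.01 -0.03 -0.02]
A s [0.4367 0.3356 2.0915] 33.1
row [-0.0003, -0.0003, 0.114] [0.02, 0.0, -0.08] rows>= 1.8 tcp [0.438 0.336 0.211]
```

View pics/l24.png

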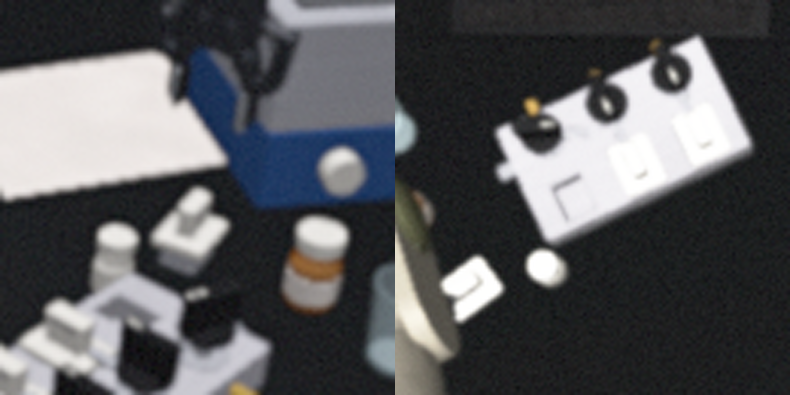

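Call:
{"method": "apply_moves", "body": {
  "plan": [
    [0, 0, 0.03, 0, 0, 0, 0.04],
    [0, 0, 0.06, 0, 0, 0, 0.04],
    [0, 0, 0.1, 0, 0, 0, 0.04],
    [0, 0, 0.114, 0, 0, 0, 0.04],
    [0, 0, 0.114, 0, 0, 0, 0.04],
    [0, 0, 0.114, 0, 0, 0, 0.005],
    [0, 0, 0.114, 0, 0, 0, 0.005],
    [0, 0, 0.114, 0, 0, 0, 0.005],
    [0, 0, 0.114, 0, 0, 0, 0.005]
  ],
  "squeeze": 50
}}

```text
clock: 38.45
eef_pos: [0.4386, 0.3361, 0.2126]
eef_rot: [1.521, 2.746, 0.004]
ft_force: [0.2, -0.6, 6.6]
opening: 0.0171
```

Call:
{"method": "apply_moves", "body": {
  "plan": [
    [0, 0, -0.03, 0, 0, 0, 0.005],
    [0, 0, -0.09, 0, 0, 0, 0.005],
    [0, 0, -0.12, 0, 0, 0, 0.005],
    [0, 0, -0.12, 0, 0, 0, 0.005]
  ]
}}

```text
clock: 38.95
eef_pos: [0.4381, 0.3359, 0.3332]
eef_rot: [1.521, 2.745, 0.007]
ft_force: [-0.4, -0.2, -3.5]
opening: 0.017
```

```bash
python3 - <<'E'
from soc import *
st()
to([*S[1],.118],down(MY+np.pi))
E
```

```text
t 38.95 q [ 0.44   0.445  1.411  0.     1.28  -0.119] p [0.4381 0.3359 0.3332] op 0.017 F [-0.4 -0.2 -3.5] M [ 0.01  0.03 -0.03]
row [-0.1634, 0.0288, 0.0604] [0.22, 0.25, -84.56] rows>= 7.9 tcp [0.549 0.213 0.273]
```

Call:
{"method": "apply_moves", "body": {
  "plan": [
    [-0.06, 0.01, 0, 0, 0, -10, 0.005],
    [-0.12, 0.02, 0, 0, 0, -20, 0.005],
    [-0.163, 0.029, 0, 0.2, 0.2, -30, 0.005],
    [-0.163, 0.029, 0, 0.2, 0.2, -40, 0.005],
    [-0.163, 0.029, 0, 0.2, 0.2, -50, 0.005],
    [-0.163, 0.029, 0, 0.2, 0.2, -60, 0.005],
    [-0.163, 0.029, 0.01, 0.2, 0.2, -70, 0.005],
    [-0.163, 0.029, 0.03, 0.2, 0.2, -80, 0.005],
    [-0.163, 0.029, 0.05, 0.2, 0.2, -84.6, 0.005],
    [-0.163, 0.029, 0.06, 0.2, 0.2, -84.6, 0.005],
    [-0.163, 0.029, 0.06, 0.2, 0.2, -84.6, 0.005]
  ]
}}

```text
clock: 40.33
eef_pos: [0.5492, 0.2131, 0.2698]
eef_rot: [0.72, -3.051, 0.001]
ft_force: [0.2, -0.0, -2.3]
opening: 0.0174
```

```bash
python3 look.py l25;python3 held.py l25 1
```

```text
t 40.42 q [ 1.700e-01  5.720e-01  1.381e+00 -1.000e-03  1.192e+00 -1.864e+00] p [0.5494 0.2131 0.2713] op 0.0172 F [-0.3 -0.1 -1.6] M [-0.02  0.01 -0.01]
row [-0.0, -0.0003, 0.0263] [-0.02, -0.2, -0.02] rows>= 0.4 tcp [0.549 0.213 0.245]
```

View pics/held_l25.png

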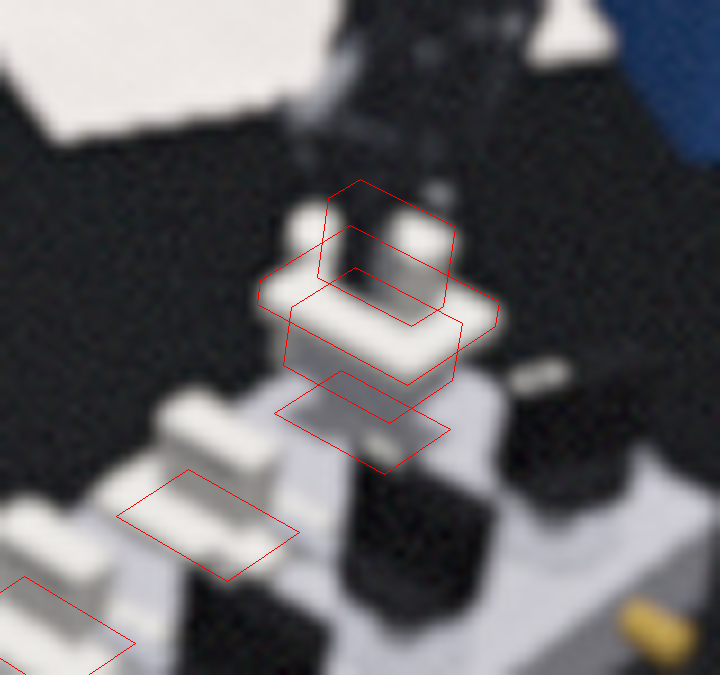

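Call:
{"method": "apply_moves", "body": {
  "plan": [
    [-0.001, 0, 0.01, 0, -0.2, 0, 0.005],
    [-0.001, 0, 0.02, 0, -0.2, 0, 0.005],
    [-0.001, 0, 0.024, 0, -0.2, 0, 0.005],
    [-0.001, 0, 0.024, 0, -0.2, 0, 0.005]
  ]
}}

```text
clock: 40.92
eef_pos: [0.5497, 0.2135, 0.251]
eef_rot: [-0.723, 3.054, -0.002]
ft_force: [-13.9, -4.6, 33.7]
opening: 0.0169
```

Call:
{"method": "apply_moves", "body": {
  "plan": [
    [0, 0, 0.003, 0, 0, 0, 0.005],
    [0, 0, 0.006, 0, 0, 0, 0.005],
    [0, 0, 0.006, 0, 0, 0, 0.005]
  ]
}}

```text
clock: 41.3
eef_pos: [0.5495, 0.2135, 0.2486]
eef_rot: [-0.723, 3.051, -0.003]
ft_force: [-23.1, -7.7, 60.4]
opening: 0.0172
```

Call:
{"method": "apply_moves", "body": {
  "plan": [
    [0, 0, 0.004, 0, 0, 0, 0.005],
    [0, 0, 0.007, 0, 0, 0, 0.005],
    [0, 0, 0.007, 0, 0, 0, 0.005]
  ]
}}

```text
clock: 41.68
eef_pos: [0.5499, 0.2135, 0.2338]
eef_rot: [0.723, -3.057, 0.0]
ft_force: [-1.0, -0.5, -2.6]
opening: 0.0172
```

Call:
{"method": "apply_moves", "body": {
  "plan": [
    [0, 0, 0.003, 0, 0, 0, 0.005],
    [0, 0, 0.006, 0, 0, 0, 0.005],
    [0, 0, 0.006, 0, 0, 0, 0.005]
  ]
}}

```text
clock: 42.05
eef_pos: [0.5501, 0.2135, 0.2274]
eef_rot: [0.723, -3.056, 0.0]
ft_force: [-0.5, -0.4, -2.7]
opening: 0.0172
```

Call:
{"method": "apply_moves", "body": {
  "plan": [
    [0, 0, 0.002, 0, 0, 0, 0.005],
    [0, 0, 0.003, 0, 0, 0, 0.005]
  ]
}}

```text
clock: 42.3
eef_pos: [0.5501, 0.2135, 0.2258]
eef_rot: [0.723, -3.057, 0.001]
ft_force: [-3.8, 0.2, 10.0]
opening: 0.0171
```

Call:
{"method": "apply_moves", "body": {
  "plan": [
    [0, 0, 0.002, 0, 0, 0, 0.005],
    [0, 0, 0.002, 0, 0, 0, 0.005]
  ]
}}

```text
clock: 42.55
eef_pos: [0.5503, 0.2137, 0.2249]
eef_rot: [-0.723, 3.055, -0.0]
ft_force: [-3.2, 1.2, 12.5]
opening: 0.0169
```

Call:
{"method": "apply_moves", "body": {
  "plan": [
    [0, 0, -0.003, 0, 0, 0, 0.05],
    [0, 0, -0.003, 0, 0, 0, 0.05],
    [0, 0, -0.003, 0, 0, 0, 0.05],
    [0, 0, -0.04, 0, 0, 0, 0.05],
    [0, 0, -0.08, 0, 0, 0, 0.05],
    [0, 0, -0.1, 0, 0, 0, 0.05],
    [0, 0, -0.1, 0, 0, 0, 0.05]
  ]
}}

```text
clock: 43.42
eef_pos: [0.5502, 0.2136, 0.3242]
eef_rot: [-0.723, 3.055, -0.001]
ft_force: [1.1, -0.1, 0.3]
opening: 0.0499
```

```bash
cat > seat.py <<'E'
from soc import *
import sys
d=np.load(f"im_{sys.argv[1]}.npz")
it=[(CART,R.from_euler('z',MY).as_matrix(),np.array([*S[k],.016])) for k in(-1,0,1)]
overlay('scene',d['S'],it,(295,165,395,262),6,'seat_'+sys.argv[1])
E
python3 look.py l26 280,140,410,270 110,110,240,240;python3 seat.py l26; python3 - <<'E'
from soc import *
to([*K[1],.17],down(KY+np.pi))
E
```

```text
t 43.52 q [ 0.17   0.519  1.315 -0.     1.31  -1.866] p [0.55   0.2135 0.3221] op 0.0499 F [ 0.2 -0.3 -0.1] M [ 0.01  0.04 -0.03]
row [-0.0793, -0.0005, -0.0031] [-0.1, -0.08, 111.29] rows>= 10.4 tcp [0.621 0.249 0.325]
```

View pics/seat_l26.png

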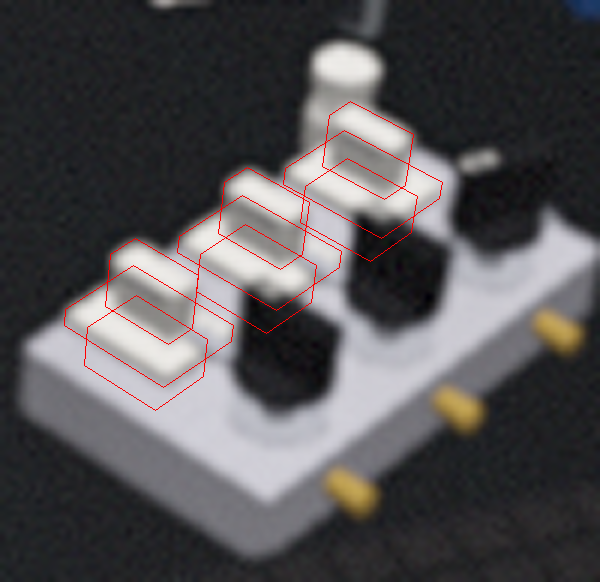

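Call:
{"method": "apply_moves", "body": {
  "plan": [
    [-0.04, 0, -0.003, 0, 0, 10, 0.05],
    [-0.079, 0, -0.003, 0, 0, 20, 0.05],
    [-0.079, 0, -0.003, 0, 0, 30, 0.05],
    [-0.079, 0, -0.003, 0, 0, 40, 0.05],
    [-0.079, 0, -0.003, 0, 0, 50, 0.05],
    [-0.079, 0, -0.003, 0, 0, 60, 0.05],
    [-0.079, 0, -0.003, 0, 0, 70, 0.05],
    [-0.079, 0, -0.003, 0, 0, 80, 0.05],
    [-0.079, 0, -0.003, 0, 0, 90, 0.05],
    [-0.079, 0, -0.003, 0, 0, 100, 0.05],
    [-0.079, 0, -0.003, 0, 0, 110, 0.05],
    [-0.079, 0, -0.003, 0, 0, 111.3, 0.05]
  ]
}}

```text
clock: 45.02
eef_pos: [0.6208, 0.2489, 0.3244]
eef_rot: [-2.115, -2.322, 0.004]
ft_force: [0.1, 0.3, -0.3]
opening: 0.0497
```

```bash
python3 - <<'E'
from soc import *
st();to([*K[1],.094],down(KY+np.pi))
E
```

```text
t 45.02 q [ 0.205  0.65   1.056 -0.     1.439  0.112] p [0.6208 0.2489 0.3244] op 0.0497 F [ 0.1  0.3 -0.3] M [-0.01  0.   -0.01]
row [-0.0003, 0.0004, 0.0754] [-0.17, 0.04, 0.0] rows>= 1.2 tcp [0.621 0.249 0.249]
```

Call:
{"method": "apply_moves", "body": {
  "plan": [
    [0, 0, 0.04, 0, 0, 0, 0.05],
    [0, 0, 0.066, 0, 0, 0, 0.05],
    [0, 0, 0.075, 0, 0, 0, 0.05],
    [0, 0, 0.075, 0, 0, 0, 0.05],
    [0, 0, 0.075, 0, 0, 0, 0.005],
    [0, 0, 0.075, 0, 0, 0, 0.005],
    [0, 0, 0.075, 0, 0, 0, 0.005],
    [0, 0, 0.075, 0, 0, 0, 0.005]
  ],
  "squeeze": 50
}}

```text
clock: 46.02
eef_pos: [0.621, 0.2489, 0.2523]
eef_rot: [2.115, 2.321, 0.003]
ft_force: [2.3, 1.2, 6.0]
opening: 0.0153
```

Call:
{"method": "apply_moves", "body": {
  "plan": [
    [0, 0, 0, 0, 0, 9, 0.005],
    [0, 0, 0, 0, 0, 18, 0.005],
    [0, 0, 0, 0, 0, 27, 0.005],
    [0, 0, 0, 0, 0, 36, 0.005],
    [0, 0, 0, 0, 0, 45, 0.005],
    [0, 0, 0, 0, 0, 54, 0.005],
    [0, 0, 0, 0, 0, 63, 0.005],
    [0, 0, 0, 0, 0, 71, 0.005],
    [0, 0, 0, 0, 0, 71, 0.005]
  ]
}}

```text
clock: 47.15
eef_pos: [0.6211, 0.2489, 0.2523]
eef_rot: [3.071, 0.66, 0.004]
ft_force: [2.5, 0.5, 6.1]
opening: 0.0149
```

Call:
{"method": "apply_moves", "body": {
  "plan": [
    [0, 0, 0, 0, 0, 0, 0.04],
    [0, 0, 0, 0, 0, 0, 0.04],
    [0, 0, 0, 0, 0, 0, 0.04],
    [0, 0, -0.04, 0, 0, 0, 0.04],
    [0, 0, -0.08, 0, 0, 0, 0.05],
    [0, 0, -0.1, 0, 0, 0, 0.05]
  ]
}}

```text
clock: 47.9
eef_pos: [0.6207, 0.249, 0.3535]
eef_rot: [3.071, 0.662, 0.004]
ft_force: [-0.1, 0.8, -0.1]
opening: 0.0499
```

Call:
{"method": "apply_moves", "body": {
  "plan": [
    [-0.06, 0, 0, 0, 0, 0, 0.05],
    [-0.12, 0, 0, 0, 0, 0, 0.05],
    [-0.18, 0, 0, 0, 0, 0, 0.05],
    [-0.22, 0.04, 0, 0, 0, 0, 0.05],
    [-0.22, 0.1, 0, 0, 0, 0, 0.05],
    [-0.22, 0.1, 0, 0, 0, 0, 0.05],
    [-0.22, 0.1, 0, 0, 0, 0, 0.05]
  ]
}}

```text
clock: 48.78
eef_pos: [0.4614, 0.0673, 0.3511]
eef_rot: [-3.071, -0.661, 0.001]
ft_force: [-0.8, 1.2, -0.5]
opening: 0.0504
```

```bash
python3 look.py l27;python3 seat.py l27;python3 deckchk.py l27; python3 - <<'E'
from h import *
d=np.load("im_l27.npz");crop("t",d['T'],115,110,345,240,3.4,"t27")
E
```

```text
t 48.88 q [-0.108  0.287  1.61  -0.     1.245  1.037] p [0.4612 0.068  0.3511] op 0.0498 F [-0.3 -0.4 -0.1] M [ 0.05 -0.01  0.03]
```

View pics/seat_l27.png

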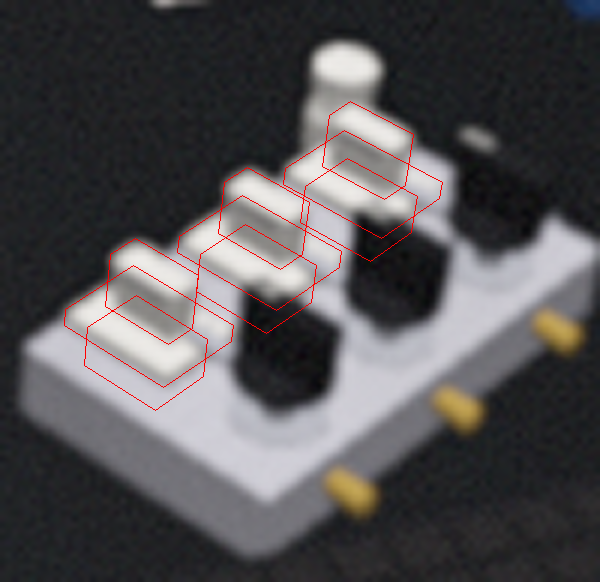

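View pics/dk_l27.png

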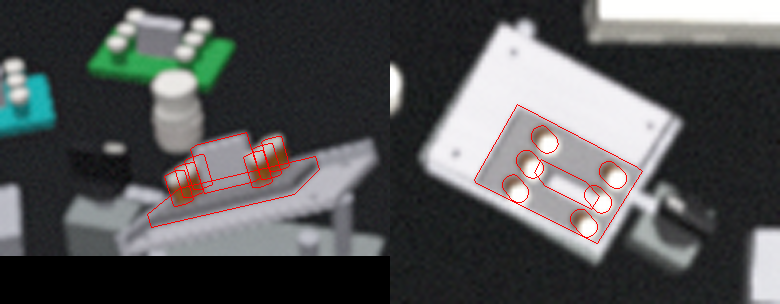

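View pics/t27.png

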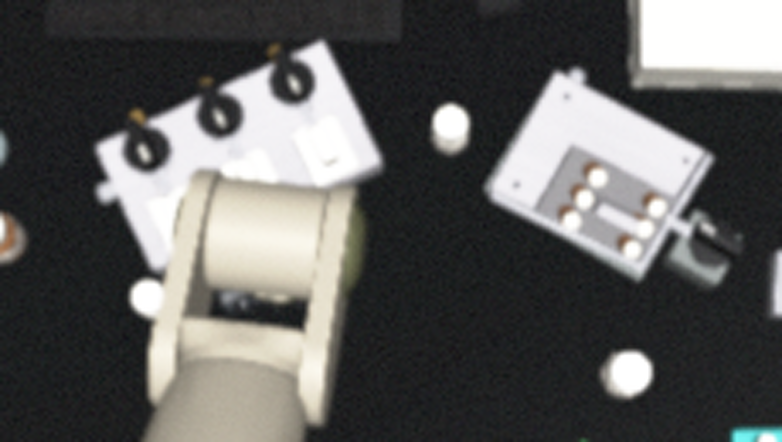

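```bash
python3 - <<'E'
from deckp import *
d=np.load("im_l27.npz")
P=[box(-.008,0,-.008,.187,-.0,.012),box(-.008,.137,-.008,0,-.0,.012),box(0,.137,0,.187,0,0)]
def f(im,roi,n,nm,sc):
    overlay(n,im,[([p],Rd,td) for p in P[:0]],roi,sc,nm)
f(d['T'],(265,135,340,200),'top','z27',10)
E
```

```text
(no output)
```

View pics/z27.png

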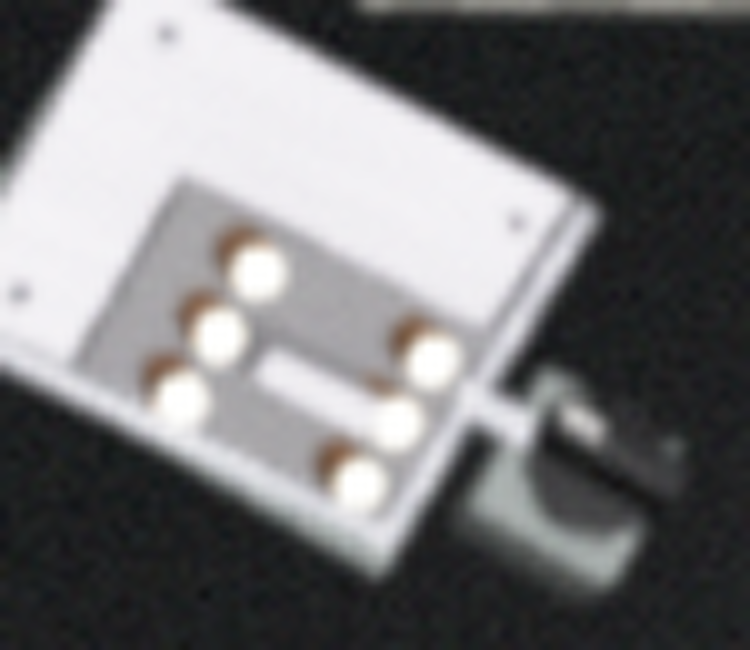

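```bash
python3 - <<'E'
from bench import *
print(sign_off())
E
```

```text
the job is handed in; nothing more can be done
None
```

I finished the station and handed it in at about 49 s of the 210 s allowed. `sign_off` gave no verdict.

- **Rack:** I laid the grey rack with amber vials on the deck about 13 mm uphill on both axes, and it slid home. I then turned the deck knob 71° (1.24 rad).
- **Cartridges:** All three were there. I plugged each one home and turned its knob 71°, so no socket is empty.

**Last checks, from the final pictures:**
- **Rack position:** It lies flush against both fences, with the clamp tongue over its end.
- **Cartridge seating:** All three fit the "home" outline equally well, to within a pixel (a few mm).
- **Knobs:** All four bars and the visible tongues stand in the clamped direction. I read this from pictures, because the joint angles could not be measured.
- **Bystanders:** I touched none of them. The arm was parked clear above the table.

**What did not agree or go smoothly:**
- The two cameras differed by 2 to 5 mm on the same objects, so I used positions in between.
- The deck slopes first came out as 0.39 and 0.34 rad instead of 0.38 each. I used 0.385 and 0.349.
- The third cartridge caught on the socket bevel, peaking at about 65 N of the 120 N wrist limit. It then slipped in and seated.

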